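# Screw a circuit panel down on to its probe test jig

## Task

Get the panel ready for its electrical test: slide the carrier gently home against the end stop of the test jig, then screw the pusher plate down with the T-handle, half turn after half turn, until the carrier sits solidly on the stop posts. Stop as soon as it comes up solid, so that the panel is not over-pressed, leave it clamped like that and let go; do not disturb anything else on the bench.

Things in the scene. Friction and masses are not known exactly. Their poses are not given: they have to be found in the camera images.
- jig: Hand-screw probe test jig, fixed to the bench: grey base 220 x 300 x 20 mm, two steel columns (88 mm either side of the middle), aluminium cross-beam over them (44 x 210 mm, top 151 mm above the bench; brass nut on it, up to 163 mm). Origin on the bench, on the screw's vertical axis; z up, y along the cross-beam, -x is its front, from which the carrier is slid in.
- nest: Aluminium nest plate between the columns; origin at its underside on the screw's axis. Top 58 mm above the bench, front edge 95 mm in front of the axis, a low guide at each side (1.5 mm of play). It floats on springs over the probes: pressed from above it starts to sink at about 20 N. After 3 to 6 mm (as the hidden stop posts are set), at 35 to 55 N, the carrier comes to sit on solid stop posts.
- stop (a point): Middle of the front face of the steel end stop, 70 mm wide, at the back of the nest, which the carrier's rear edge meets when home (55 mm behind the screw's axis). It is to be met gently, with less than 25 N.
- carrier: Loose carrier, about 0.5 kg: aluminium plate 110 x 110 mm with an amber flexible circuit panel, raised side strips, and a narrow arm to a grip block in front. Origin under the plate's middle; x points from the grip block to the plate. It lies in the nest, pulled out 35 to 55 mm to the front; home is x = 0 in the jig's frame. Sliding takes about 3 N.
- carrier_grip (a point): Centre for grasping the carrier's black upright grip block (24 mm along x, 16 mm along y, 40 mm tall: from 22 mm below to 18 mm above this point; the arm under it is 12 mm wide, its underside 28 mm below this point). Home: 130 mm in front of the screw's axis, 86 mm above the bench; 80 to 83 mm when pressed right down on the posts.
- handle: Steel T-handle on the screw; origin on the screw's axis on the bar's centre line (some 215 mm above the bench at the start, 203 mm when pressed right down), x along the bar. The level round bar is 10 mm thick, 132 mm over all, with a 16 mm ball at each end. Turned clockwise as seen from above, it sinks with the screw and pusher by 16 mm a turn (2.55 mm per radian). It stays where it is left.
- end_a (a point): Grip point on the T-handle's bar, 48 mm from the axis towards one ball, on the bar's centre line. The start angle is anything, and some 3 to 7.5 rad of turning in all press the carrier right down.
- end_b (a point): Grip point on the other half of the bar, 48 mm from the axis, opposite end_a. To keep turning takes 0.25 N m when free (5 N here), slowly up to 0.34 to 0.39 N m as the nest sinks, then 1 N m more per radian once the carrier sits on its posts. 0.25 N m is friction: at a standstill up to 0.5 N m less is read. Stop 0.1 to 0.2 N m into the steep rise; 0.3 N m into it is over-pressed.
- pusher: Black pusher plate, 100 x 115 x 10 mm, that hangs under the screw and does not turn; origin on the axis, 2 mm above its top. Four rubber-tipped posts under it (tips 28 mm below the origin, 40 mm before and behind and 49 mm beside the axis) press on the carrier's side strips, whose tops are 12 mm above the carrier's underside. Slightly springy (150 N/mm).
- probe_box: clear box of spare probes, 52 x 34 x 22 mm, lying on the left wing of the jig's base; origin under its middle; leave it alone
- flux_bottle: small white bottle, 28 mm thick, 55 mm tall, standing on the right wing of the jig's base; leave it alone
- solder_reel: reel of solder, 60 mm across, 40 mm tall, standing on the bench; leave it alone
- screwdriver: black-handled screwdriver, 170 mm long, lying on the bench; leave it alone
- tweezers: steel tweezers, 120 mm long, lying on the bench; leave them alone
- brass_tin: round tin of brass tip wool, 68 mm across, 45 mm tall; leave it alone
- spare_plate: a bare spare carrier plate with a panel on it but without grip, 110 x 110 x 6 mm, lying on the bench; leave it alone
There are look-alikes about, which are no part of the job. What is shaped like the carrier but brown is not meant.

How it is judged:
On the way, in this order (a step that is already met when the one before it is completed fails the run):
1. the carrier is slid home against the end stop (within 2 mm) (x of carrier in the frame of jig between -0.002 and 0.002 m), for 0.1 s.
2. the pusher plate is screwed down until the carrier is clamped solidly on the stop posts (more than 65 N) (all of step 1 and contact force between pusher and carrier above 65 N), for 0.2 s.
At the end, for the whole second after the job is handed in: The carrier is home against the end stop (within 2 mm), clamped solidly on the stop posts by the pusher plate (more than 65 N, where the nest springs alone give at most 55 N), everything let go and at rest (all of step 2 and linear speed of carrier below 0.01 m/s); the robot touches nothing.
It fails at once if the pusher plate presses on the carrier with more than 180 N (over-pressed) (contact force between pusher and carrier above 180 N).
It fails at once if the carrier is rammed against the end stop with more than 25 N (contact force between carrier and nest_c3 above 25 N).
It fails at once if a bystander is moved by more than 20 mm (distance of any of probe_box, flux_bottle, solder_reel, screwdriver, tweezers, brass_tin, spare_plate from where it was at the start of the episode above 0.02 m).
It also fails if it takes over 72 s, if anything falls off the work surface, if the arm or the gripper's body presses on something with over 40 N, if the wrist force passes 120 N, or if a joint passes its speed limit or range.

## Robot

A 6-joint arm with a two-finger parallel gripper is mounted at the origin on the work surface. World frame = base frame: x ahead of the robot, y to its left, z up, the work surface at z = 0. Lengths are in m, angles in rad, forces in N, time in s.
With the tool pointing down it reaches from about 0.275 to 0.725 m from the base axis. Payload 15.9 kg.
Tool frame: the origin (TCP) lies at the very end of the fingers, on their centre line; the grasp point (between the pads) lies 19 mm behind it; z points along the fingers, x is the direction in which the jaws open and shut, and the axes are right-handed (so a half turn about z gives the same grasp; the last joint's range is limited). The gripper opens to 85 mm and grips with 20 to 120 N. Pads are 22 mm wide; open, the fingers measure 114 mm over their backs; the gripper's body (76 mm by 85 mm) begins 54 mm behind the grasp point. The pads swing forward as they close: fully open they stand 13 mm farther back than shut.
Start: joints at [-1.24, 0.213, -0.034, 1.323, 0, 1.571], TCP at [0.162, -0.473, 0.231] pointing down, gripper open.
Joint ranges: [-2.98, 2.98], [-0.74, 1.72], [-1.14, 1.35], [-2.1, 2.04], [-1.57, 1.44], [-3.14, 3.14]. Speed limits (rad/s): [1.89, 1.89, 2.39, 2.57, 3.14, 3.14].

## Interface

Orientations are given as [roll, pitch, yaw] about the fixed x, y, z axes, in that order (R = Rz(yaw) Ry(pitch) Rx(roll)).
In Python, from cell import ctrl gives the robot as it stands.
- The arm moves only by the tool play_rows, never from a script. Its argument "moves" is a list of rows, each an object with "delta_pos": the shift along the tool's x, y, z in cm, a list of three; "turn": the turn about the tool's z in degrees; "grip": the gripper command: -1 is shut, 1 is fully open, values between are in proportion. A call has 1 to 12 rows; each row shifts and turns the commanded pose from where the row before left it, along the tool's axes as they then stand; what a row does not reach is not made up. A row lasts 1/12 s, in which the tool goes at most 41.7 mm and 7.16 degrees, less where a joint would pass 70% of its speed; a pose out of reach is approached as far as the arm can. A call is refused whole if a number of a shift passes 4.17 or a number of a turn 7.16, either way. A call with a gripper value outside its range is refused whole. The fingers move at their own pace and stop on an object; "newtons" is the grip in N (left out, the last holds). Time passes only in rows, so rows that do not move let the fingers close. It gives the time, the measured TCP pose, the force and the opening at its end, in the units of the state.
- ctrl.get_state(): the state, without advancing time (a new reading comes with each control period).
- ctrl.snapshot(name): name is "side" or "top" or "wrist"; returns a dict with "image" (480x640x3 uint8, blue, green, red), "z_map" (480x640 float32, m along the optical axis (not along the pixel's ray), 0 where there is no reading), "K" (3x3 intrinsics, pixels), "R" (3x3) and "t" (3): a world point X has camera coordinates R X + t. Camera axes: x right, y down, z forward; pixel columns grow to the right and rows downward; lengths in m; the calibration is good to about 2 mm. A picture is of the moment at which its call begins.
- ctrl.job_done(): hands the job in, once; it reports no verdict.
The state is a dict: "time": time; "joint_positions": joint angles; "joint_velocities": joint speeds; "tau": joint torques, N m; "ee_pos": TCP position; "orientation": TCP orientation; "wrist_force": force on the tool from outside, world axes, zero at the start; "wrist_torque": the same for the moment, N m; "finger_gap": finger opening in m.
Only numpy, scipy, OpenCV 4.12 (cv2) and the standard library are available. Lean on these libraries where they do the work, as an engineer would, in place of code of your own. Each camera call takes 0.05 s, during which the arm holds its last target.

## Working session

There is one attempt and no reset: what is moved stays moved. The work goes in short steps, Python scripts to look and compute and a tool call to move; the robot and the scene stay as the last step left them, time stands still between calls to the robot, and variables do not carry over. Pictures are saved under pics/ and viewed, and the job is handed in when it is done.

Besides the shell and the picture viewer there is one more tool, called after ">>>" as name(argument=value, ...) on one line, values as JSON. play_rows: Moves the arm, as the interface text tells. Its arguments: {"type":"object","properties":{"moves":{"type":"array","items":{"type":"object","properties":{"delta_pos":{"type":"array","items":{"type":"number"}},"turn":{"type":"number"},"grip":{"type":"number"}}}},"newtons":{"type":"number"}},"required":["moves"]}

```bash
mkdir -p pics; ls; python3 - <<'E'
from cell import ctrl
import cv2,numpy as np,pickle
s=ctrl.get_state()
for k,v in s.items(): print(k,np.round(v,4))
d={}
for n in ["side","top"]:
    d[n]=ctrl.snapshot(n); cv2.imwrite(f"pics/{n}0.png",d[n]["image"]); print(n,d[n]["K"],d[n]["R"],d[n]["t"])
pickle.dump(d,open("d0.pkl","wb"))
E
```

```text
pics
time 0.0
joint_positions [-1.24    0.2134 -0.035   1.3235  0.      1.5708]
joint_velocities [-0.0001 -0.0022  0.0006  0.0003 -0.0008  0.0013]
tau [ 1.10000e-03 -6.86165e+01  4.87118e+01  1.74000e-02  1.00000e-04
 -0.00000e+00]
ee_pos [ 0.1623 -0.4726  0.2308]
orientation [-3.1416e+00  1.1000e-03 -1.2400e+00]
wrist_force [ 0.9186  0.0628 -0.5656]
wrist_torque [-0.017   0.0353  0.0373]
finger_gap 0.0856
side [[445.77833579   0.         318.56997132]
 [  0.         445.77833579 246.98379289]
 [  0.           0.           1.        ]] [[ 0.97852623 -0.20508126 -0.02069039]
 [-0.15512119 -0.66658762 -0.72910793]
 [ 0.13573441  0.71666075 -0.68408592]] [-0.49850928  0.17502126  1.10679209]
top [[531.32553206   0.         315.48825534]
 [  0.         531.32553206 238.97171402]
 [  0.           0.           1.        ]] [[-0.0095058  -0.99994843 -0.00357471]
 [-0.9893073   0.00992481 -0.14550793]
 [ 0.1455359   0.00215332 -0.98935063]] [-0.0136813   0.53020643  1.24852519]
```

View pics/side0.png

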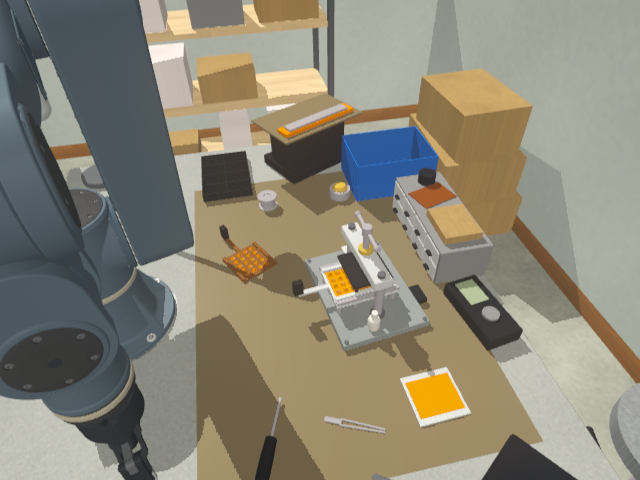

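View pics/top0.png

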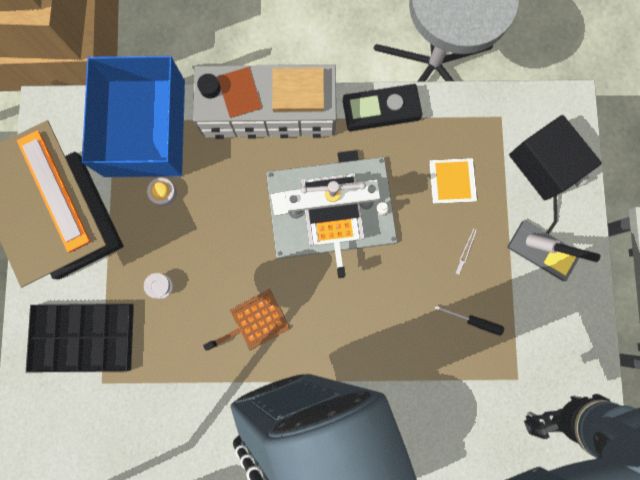

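The side view shows the jig near (365,290), with the black grip block at (298,288). In the top view the jig is at (333,205), the grip block at (341,271) and the handle near (333,188). The brown look-alike is at (260,320).

```bash
python3 - <<'E'
import cv2,pickle
d=pickle.load(open("d0.pkl","rb"))
a=d["top"]["image"][140:290,250:410]; b=d["side"]["image"][200:360,280:440]
cv2.imwrite("pics/t0z.png",cv2.resize(a,None,fx=5,fy=4*1.25,interpolation=cv2.INTER_CUBIC)[:600*2][:, :800][:600+150])
t=cv2.resize(a,(640,600),interpolation=cv2.INTER_CUBIC);cv2.imwrite("pics/t0z.png",t)
cv2.imwrite("pics/s0z.png",cv2.resize(b,(600,600),interpolation=cv2.INTER_CUBIC))
E
```

```text
(no output)
```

View pics/t0z.png

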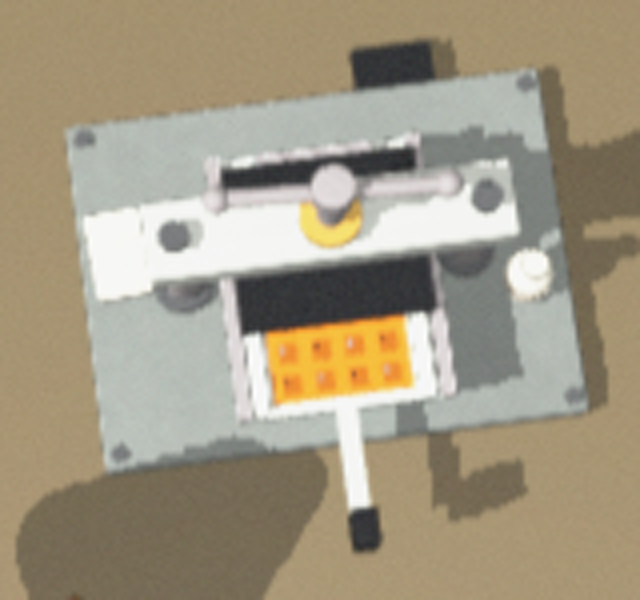

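View pics/s0z.png

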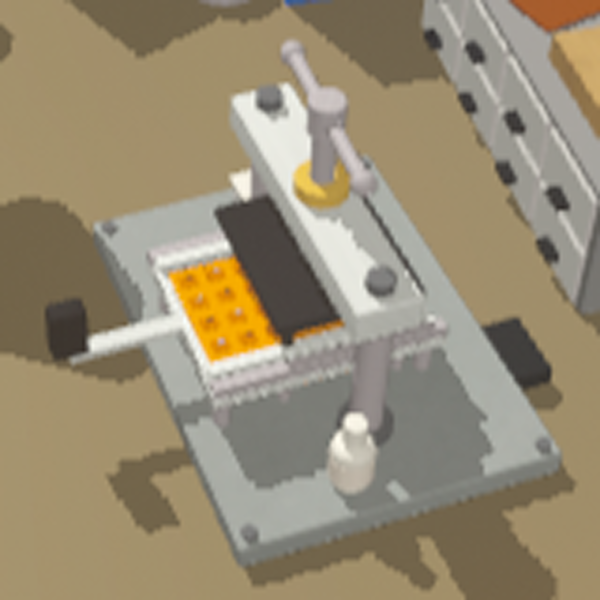

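```bash
cat > h.py <<'E'
import numpy as np,cv2
def ray(c,u,v):
    d=np.linalg.inv(c["K"])@np.array([u,v,1.]); R=np.array(c["R"]);return -R.T@np.array(c["t"]),R.T@d
def onz(c,u,v,z):
    o,d=ray(c,u,v); return o+d*(z-o[2])/d[2]
def tri(c1,p1,c2,p2):
    o1,d1=ray(c1,*p1);o2,d2=ray(c2,*p2)
    A=np.stack([d1,-d2],1);s=np.linalg.lstsq(A,o2-o1,rcond=None)[0]
    a=o1+d1*s[0];b=o2+d2*s[1];return (a+b)/2,np.linalg.norm(a-b)
def proj(c,X):
    p=c["K"]@(np.array(c["R"])@X+np.array(c["t"]));return p[:2]/p[2]
def depth_pt(c,u,v):
    o,d=ray(c,u,v); z=c["z_map"][int(round(v)),int(round(u))]; return o+d*z
E
python3 - <<'E'
from h import *
import pickle
d=pickle.load(open("d0.pkl","rb"));T=d["top"];S=d["side"]
t=lambda u,v:(u/4-.375+250,v/4-.375+140)
s=lambda u,v:(u/3.75-.37+280,v/3.75-.37+200)
np.set_printoptions(precision=4,suppress=True)
C=[onz(T,*t(*p),.02) for p in [(67,129),(538,68),(588,410),(107,470)]]
c=np.mean(C,0);print("base corners",*C,"c",c)
print([np.linalg.norm(C[i]-C[(i+1)%4]) for i in range(4)])
for i,j in[(3,0),(2,1)]: v=C[j]-C[i];print("yaw x",np.degrees(np.arctan2(v[1],v[0])))
for i,j in[(1,0),(2,3)]: v=C[j]-C[i];print("yaw y",np.degrees(np.arctan2(-v[0],v[1])))
for n,a,b in [("ballL",(216,199),(292,50)),("ballR",(452,183),(365,181)),("blk",(366,520),(67,318))]:
    print(n,*tri(T,t(*a),S,s(*b)),onz(T,*t(*a),.215 if n!="blk" else .104))
print("blk depth",[depth_pt(T,*t(366,y)) for y in(515,525,535)])
print("balls depth",[depth_pt(T,*t(*p)) for p in((216,199),(452,183),(334,188),(265,195),(410,187))])
# black mask of the block
im=T["image"]; 
sub=im[262:282,330:352].max(2);print(sub)
print(np.round(T["z_map"][264:282,334:350],3))
E
```

```text
base corners [0.704  0.1026 0.02  ] [ 0.7404 -0.1934  0.02  ] [ 0.523  -0.2179  0.02  ] [0.4889 0.0773 0.02  ] c [ 0.614  -0.0578  0.02  ]
[np.float64(0.2982526272471052), np.float64(0.21875747713377436), np.float64(0.29719362033666635), np.float64(0.2165876546568997)]
yaw x 6.714382415517748
yaw x 6.437853594901324
yaw y 7.007571863483226
yaw y 6.590787641861334
ballL [0.6093 0.0049 0.2157] 0.001955363044916923 [0.6105 0.0049 0.215 ]
ballR [ 0.6173 -0.12    0.2159] 0.0006888672305927744 [ 0.6179 -0.1202  0.215 ]
blk [ 0.4474 -0.0771  0.0955] 0.005263795911283498 [ 0.4493 -0.0768  0.104 ]
blk depth [array([ 0.4518, -0.0766,  0.1074]), array([ 0.4461, -0.0765,  0.1074]), array([ 0.4408, -0.0767,  0.103 ])]
balls depth [array([0.6086, 0.0047, 0.2226]), array([ 0.6165, -0.1197,  0.2206]), array([ 0.6139, -0.0574,  0.2226]), array([ 0.6119, -0.0211,  0.2169]), array([ 0.6143, -0.0974,  0.2216])]
[[122 147 168 170 169 174 206 244 245 245 246 243 186 171 171 168 170 169
  170 172 171 169]
 [127 162 168 169 167 170 194 244 245 245 246 244 198 173 169 167 169 168
  167 170 167 172]
 [126 164
[... 2783 characters left out ...]
 1.311 1.312 1.307 1.214 1.21  1.208 1.212 1.212 1.21  1.208 1.314
  1.313 1.31  1.31  1.308]
 [1.308 1.311 1.312 1.312 1.226 1.209 1.209 1.209 1.215 1.214 1.23  1.308
  1.311 1.313 1.306 1.311]
 [1.311 1.31  1.313 1.309 1.245 1.236 1.234 1.241 1.314 1.312 1.31  1.309
  1.308 1.308 1.311 1.312]
 [1.309 1.31  1.314 1.309 1.308 1.314 1.308 1.31  1.31  1.308 1.311 1.309
  1.318 1.31  1.31  1.306]
 [1.311 1.311 1.313 1.311 1.31  1.313 1.307 1.311 1.313 1.312 1.31  1.311
  1.312 1.307 1.314 1.313]
 [1.309 1.309 1.312 1.311 1.312 1.31  1.313 1.313 1.311 1.309 1.309 1.311
  1.315 1.307 1.31  1.313]
 [0.    1.31  1.312 1.309 1.309 1.309 1.314 1.301 1.308 1.312 1.31  1.304
  1.31  1.31  1.305 1.307]]
```

Measurements are consistent. The base centre (0.614,-0.058) matches the handle's midpoint, the jig yaw is about 6.6°, and the block lies on the jig axis about 169 mm out (pulled out about 39 mm). I'll travel to above the block.

>>> play_rows(moves=[{"delta_pos": [-2.35, -3.3, 0], "grip": 1}, {"delta_pos": [-2.35, -3.3, 0], "grip": 1}, {"delta_pos": [-2.35, -3.3, 0], "grip": 1}, {"delta_pos": [-2.35, -3.3, 0], "grip": 1}, {"delta_pos": [-2.35, -3.3, 0], "grip": 1}, {"delta_pos": [-2.35, -3.3, 0], "grip": 1}, {"delta_pos": [-2.35, -3.3, 0], "grip": 1}, {"delta_pos": [-2.35, -3.3, 0], "grip": 1}, {"delta_pos": [-2.35, -3.3, 0], "grip": 1}, {"delta_pos": [-2.35, -3.3, 0], "grip": 1}, {"delta_pos": [-2.35, -3.3, 0], "turn": 6.2, "grip": 1}, {"delta_pos": [0, 0, 0], "turn": 6.2, "grip": 1}])

```text
$.moves[0]: bad value
```

```bash
cat >> h.py <<'E'
O=np.array([.6135,-.0577]);YJ=np.radians(6.6)
XJ=np.array([np.cos(YJ),np.sin(YJ)]);
def rpy(o):
    from scipy.spatial.transform import Rotation as Ro
    return Ro.from_euler("xyz",o).as_matrix()
def totool(s,target):
    return rpy(s["orientation"]).T@(np.array(target)-s["ee_pos"])*100
E
python3 - <<'E'
from cell import ctrl
from h import *
import pickle
np.set_printoptions(precision=4,suppress=True)
s=ctrl.get_state()
for k in["time","joint_positions","ee_pos","orientation","wrist_force","wrist_torque"]: print(k,s[k])
print(np.degrees(s["orientation"][2]))
b=O-.1695*XJ; print(b,totool(s,[*b,.067]))
w=ctrl.snapshot("wrist");t=ctrl.snapshot("top")
pickle.dump((w,t),open("d1.pkl","wb"));cv2.imwrite("pics/w1.png",w["image"])
E
```

```text
time 0.1
joint_positions [-1.24    0.2133 -0.035   1.3235 -0.      1.5708]
ee_pos [ 0.1623 -0.4726  0.2309]
orientation [ 3.1416  0.001  -1.24  ]
wrist_force [ 0.0013 -0.0231 -0.5261]
wrist_torque [ 0.0129 -0.0452  0.0547]
-71.04632713940168
[ 0.4451 -0.0772] [-28.1966 -39.5916  16.4149]
```

View pics/w1.png

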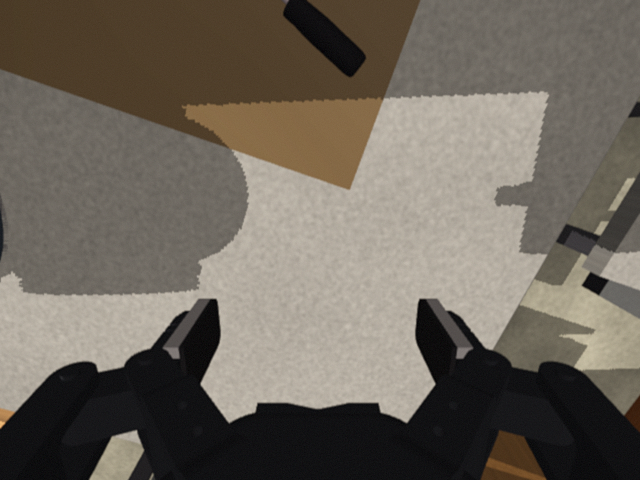

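The wrist view shows only the bench near the start, because the call was refused. It probably needs every key in each row, so I'll resend with all of them.

>>> play_rows(moves=[{"delta_pos": [-2.35, -3.3, 0], "turn": 0, "grip": 1}, {"delta_pos": [-2.35, -3.3, 0], "turn": 0, "grip": 1}, {"delta_pos": [-2.35, -3.3, 0], "turn": 0, "grip": 1}, {"delta_pos": [-2.35, -3.3, 0], "turn": 0, "grip": 1}, {"delta_pos": [-2.35, -3.3, 0], "turn": 0, "grip": 1}, {"delta_pos": [-2.35, -3.3, 0], "turn": 0, "grip": 1}, {"delta_pos": [-2.35, -3.3, 0], "turn": 0, "grip": 1}, {"delta_pos": [-2.35, -3.3, 0], "turn": 0, "grip": 1}, {"delta_pos": [-2.35, -3.3, 0], "turn": 0, "grip": 1}, {"delta_pos": [-2.35, -3.3, 0], "turn": 0, "grip": 1}, {"delta_pos": [-2.35, -3.3, 0], "turn": 6.2, "grip": 1}, {"delta_pos": [0, 0, 0], "turn": 6.2, "grip": 1}], newtons=30)

```text
time: 1.2
ee_pos: [0.4228, -0.1084, 0.231]
orientation: [-3.141, 0.001, -1.447]
wrist_force: [-0.2, -1.0, 0.1]
finger_gap: 0.0853
```

```bash
python3 - <<'E'
from cell import ctrl
from h import *
import pickle
np.set_printoptions(precision=4,suppress=True)
s=ctrl.get_state()
for k in["time","joint_positions","ee_pos","orientation","wrist_force","wrist_torque"]: print(k,s[k])
print(np.degrees(s["orientation"][2]))
b=O-.1695*XJ; print(b,totool(s,[*b,.067]))
w=ctrl.snapshot("wrist");t=ctrl.snapshot("top")
pickle.dump((w,t),open("d1.pkl","wb"));cv2.imwrite("pics/w2.png",w["image"])
E
```

```text
time 1.2
joint_positions [-0.2519  0.0823 -0.1892  1.2991  0.0014  2.7662]
ee_pos [ 0.4228 -0.1084  0.231 ]
orientation [-3.1409  0.0012 -1.4473]
wrist_force [-0.2416 -0.9596  0.1265]
wrist_torque [-0.0449 -0.0365 -0.0687]
-82.92565824528934
[ 0.4451 -0.0772] [-2.7985 -2.5898 16.4092]
```

View pics/w2.png

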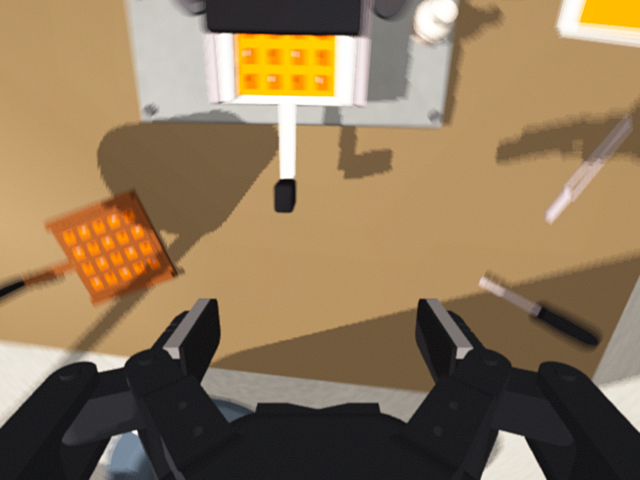

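The wrist view is aligned with the jig. The block's top is near (286,190) and the brown look-alike is off to the left at (110,245). Next I'll check the block position by ray.

```bash
python3 - <<'E'
from h import *
import pickle
np.set_printoptions(precision=4,suppress=True)
w,t=pickle.load(open("d1.pkl","rb"))
im=w["image"];cv2.imwrite("pics/w2z.png",cv2.resize(im[165:225,255:315],(600,600),interpolation=cv2.INTER_CUBIC))
m=(im[165:225,255:315].max(2)<75).astype(np.uint8)
n,l,st,c=cv2.connectedComponentsWithStats(m);print(st,c)
z=w["z_map"][165:225,255:315]
for v in range(10,52,2): print(v+165,[round(float(depth_pt(w,u,v+165)[2]),3) for u in range(270,304,3)])
E
```

```text
[[   0    0   60   60 2989]
 [  20   14   20   33  611]] [[29.4885 29.3396]
 [29.5565 30.2848]]
175 [0.001, 0.001, 0.0, 0.0, 0.063, 0.062, 0.063, 0.062, 0.0, 0.001, 0.001, -0.0]
177 [0.001, 0.0, 0.001, 0.001, 0.064, 0.064, 0.063, 0.064, 0.001, 0.002, -0.0, 0.001]
179 [0.0, 0.0, 0.0, 0.077, 0.077, 0.077, 0.077, 0.076, 0.0, 0.002, 0.001, 0.001]
181 [0.001, 0.0, 0.085, 0.09, 0.09, 0.09, 0.089, 0.084, 0.07, -0.001, 0.001, 0.0]
183 [0.0, 0.0, 0.101, 0.101, 0.101, 0.1, 0.1, 0.096, 0.075, 0.001, -0.001, 0.0]
185 [0.001, 0.101, 0.101, 0.103, 0.103, 0.102, 0.103, 0.099, 0.075, 0.001, 0.001, -0.0]
187 [0.0, 0.103, 0.103, 0.103, 0.105, 0.103, 0.104, 0.101, 0.074, 0.001, 0.001, 0.0]
189 [0.001, 0.101, 0.104, 0.103, 0.103, 0.104, 0.104, 0.101, 0.076, 0.001, 0.0, 0.001]
191 [0.001, 0.104, 0.104, 0.104, 0.103, 0.103, 0.103, 0.102, 0.076, 0.001, 0.001, -0.0]
193 [-0.001, 0.102, 0.104, 0.103, 0.104, 0.103, 0.103, 0.104, 0.075, 0.001, 0.001, -0.0]
195 [-0.0, 0.104, 0.103, 0.104, 0.104, 0.104, 0.104, 0.101, 0.077, 0.001, 0.001, 0.001]
197 [-0.0, 0.102, 0.104, 0.105, 0.103, 0.103, 0.104, 0.103, 0.078, 0.0, 0.0, 0.001]
199 [0.0, 0.103, 0.104, 0.105, 0.103, 0.103, 0.104, 0.102, 0.078, -0.0, 0.001, 0.001]
201 [0.001, 0.102, 0.103, 0.103, 0.103, 0.103, 0.105, 0.101, 0.077, 0.0, 0.002, 0.001]
203 [0.003, 0.102, 0.103, 0.102, 0.104, 0.103, 0.103, 0.103, 0.078, 0.0, 0.002, 0.002]
205 [0.001, 0.102, 0.104, 0.104, 0.103, 0.103, 0.103, 0.101, 0.0, 0.002, 0.0, -0.0]
207 [-0.0, 0.1, 0.103, 0.104, 0.104, 0.102, 0.105, 0.103, 0.001, -0.0, 0.0, 0.001]
209 [0.001, 0.001, 0.103, 0.104, 0.104, 0.105, 0.104, 0.101, 0.003, 0.0, 0.002, 0.001]
211 [0.001, 0.001, 0.102, 0.102, 0.102, 0.104, 0.103, -0.0, 0.002, 0.001, 0.001, 0.0]
213 [0.001, 0.001, 0.0, 0.001, 0.0, -0.0, -0.0, 0.001, 0.001, -0.0, -0.0, 0.001]
215 [0.0, 0.0, -0.001, 0.001, -0.001, 0.0, -0.0, 0.0, 0.0, -0.0, -0.0, 0.001]
```

View pics/w2z.png

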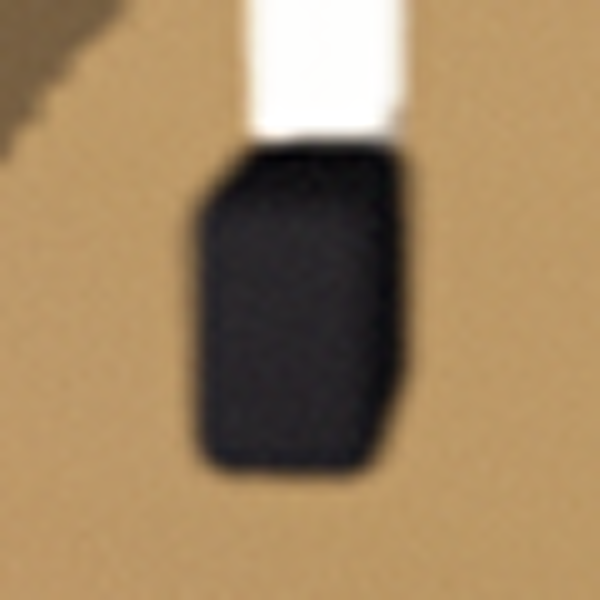

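The zoom shows the block's top face spanning (200–368, 195–468), so its centre in the full image is about (283.4,198.0).

```bash
python3 - <<'E'
from h import *
from cell import ctrl
import pickle
np.set_printoptions(precision=4,suppress=True)
w,t=pickle.load(open("d1.pkl","rb"))
b=onz(w,283.0,197.7,.104);d=b[:2]-O;YV=np.array([-XJ[1],XJ[0]])
print(b,"jig frame",d@XJ,d@YV)
# yaw of block/arm edges
p=[onz(w,255+24.8,165+4,.0755),onz(w,255+24.6,165-50,.0755)]
s=ctrl.get_state();print(s["time"],totool(s,[b[0],b[1],.069]),np.degrees(s["orientation"][2]))
E
```

```text
[ 0.4468 -0.0774  0.104 ] jig frame -0.1678997197637491 -0.00035751392411753017
1.3 [-3.0931 -3.0357 16.204 ] -82.94335620287119
```

>>> play_rows(moves=[{"delta_pos": [-1.5, -1.5, 2.0], "turn": 0.5, "grip": 1}, {"delta_pos": [-1.5, -1.5, 3.0], "turn": 0, "grip": 1}, {"delta_pos": [0, 0, 1.0], "turn": 0, "grip": 1}, {"delta_pos": [0, 0, 0], "turn": 0, "grip": 1}])

```text
time: 1.63
ee_pos: [0.4446, -0.0799, 0.169]
orientation: [3.137, 0.001, -1.454]
wrist_force: [-0.8, -0.2, -0.4]
finger_gap: 0.0856
```

```bash
python3 - <<'E'
from h import *
from cell import ctrl
np.set_printoptions(precision=4,suppress=True)
s=ctrl.get_state();print(s["time"],s["ee_pos"],totool(s,[.4466,-.0773,.068]),np.degrees(s["orientation"]))
E
```

```text
1.6333 [ 0.4446 -0.0799  0.169 ] [-0.2266 -0.266  10.1015] [179.7633   0.0586 -83.3076]
```

>>> play_rows(moves=[{"delta_pos": [-0.23, -0.27, 2.5], "turn": 0, "grip": 1}, {"delta_pos": [0, 0, 2.6], "turn": 0, "grip": 1}, {"delta_pos": [0, 0, 2.6], "turn": 0, "grip": 1}, {"delta_pos": [0, 0, 2.3], "turn": 0, "grip": 1}, {"delta_pos": [0, 0, 0], "turn": 0, "grip": 1}, {"delta_pos": [0, 0, 0], "turn": 0, "grip": 1}])

```text
time: 2.13
ee_pos: [0.4482, -0.078, 0.072]
orientation: [3.141, 0.0, -1.457]
wrist_force: [0.7, 0.0, -0.2]
finger_gap: 0.0856
```

```bash
python3 - <<'E'
from h import *
from cell import ctrl
np.set_printoptions(precision=4,suppress=True)
s=ctrl.get_state();print(s["time"],s["ee_pos"],totool(s,[.4466,-.0773,.068]),np.degrees(s["orientation"]),s["wrist_force"])
w=ctrl.snapshot("wrist");cv2.imwrite("pics/w3.png",w["image"])
E
```

```text
2.1333 [ 0.4482 -0.078   0.072 ] [-0.092   0.1452  0.4038] [179.9389   0.0081 -83.4873] [ 0.6701  0.035  -0.1671]
```

View pics/w3.png

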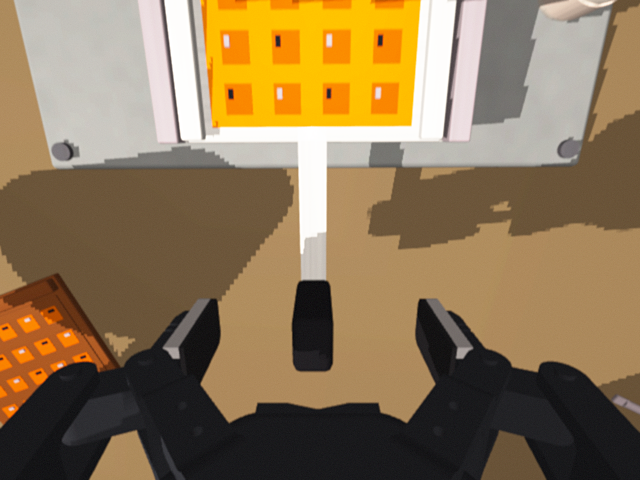

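The wrist view shows the block at (313,325) between the pads (219 and 417), and the arm is straight. I'll lower a touch and close.

>>> play_rows(moves=[{"delta_pos": [-0.1, 0.1, 0.3], "turn": 0, "grip": 1}, {"delta_pos": [0, 0, 0], "turn": 0, "grip": -1}, {"delta_pos": [0, 0, 0], "turn": 0, "grip": -1}, {"delta_pos": [0, 0, 0], "turn": 0, "grip": -1}, {"delta_pos": [0, 0, 0], "turn": 0, "grip": -1}, {"delta_pos": [0, 0, 0], "turn": 0, "grip": -1}, {"delta_pos": [0, 0, 0], "turn": 0, "grip": -1}, {"delta_pos": [0, 0, 0], "turn": 0, "grip": -1}], newtons=30)

```text
time: 2.85
ee_pos: [0.4478, -0.0761, 0.0684]
orientation: [-3.141, 0.0, -1.457]
wrist_force: [-1.7, 0.8, 3.3]
finger_gap: 0.0154
```

```bash
python3 - <<'E'
from h import *
from cell import ctrl
np.set_printoptions(precision=4,suppress=True)
s=ctrl.get_state();print(s["time"],s["ee_pos"],np.degrees(s["orientation"]),s["wrist_force"],s["wrist_torque"],s["finger_gap"])
print((s["ee_pos"][:2]-O)@XJ,(s["ee_pos"][:2]-O)@[-XJ[1],XJ[0]])
E
```

```text
2.85 [ 0.4478 -0.0761  0.0684] [-179.9933    0.0056  -83.478 ] [-1.6931  0.8156  3.2796] [0.1763 0.0569 0.1917] 0.01535414127614311
-0.1667612972238084 0.0007309237858475933
```

>>> play_rows(moves=[{"delta_pos": [0, -0.3, 0], "turn": 0, "grip": -1}, {"delta_pos": [0, -0.4, 0], "turn": 0, "grip": -1}, {"delta_pos": [0, -0.4, 0], "turn": 0, "grip": -1}, {"delta_pos": [0, -0.4, 0], "turn": 0, "grip": -1}, {"delta_pos": [0, -0.4, 0], "turn": 0, "grip": -1}, {"delta_pos": [0, -0.4, 0], "turn": 0, "grip": -1}, {"delta_pos": [0, -0.4, 0], "turn": 0, "grip": -1}, {"delta_pos": [0, -0.3, 0], "turn": 0, "grip": -1}, {"delta_pos": [0, -0.1, 0], "turn": 0, "grip": -1}, {"delta_pos": [0, 0, 0], "turn": 0, "grip": -1}])

```text
time: 3.68
ee_pos: [0.4784, -0.0728, 0.0685]
orientation: [3.141, -0.0, -1.457]
wrist_force: [-5.4, -1.2, 7.2]
finger_gap: 0.0156
```

```bash
python3 - <<'E'
from h import *
from cell import ctrl
import pickle
np.set_printoptions(precision=4,suppress=True)
s=ctrl.get_state();print(s["time"],s["ee_pos"],np.degrees(s["orientation"]),s["wrist_force"],s["wrist_torque"],s["finger_gap"])
print((s["ee_pos"][:2]-O)@XJ,(s["ee_pos"][:2]-O)@[-XJ[1],XJ[0]])
print("F jig x",s["wrist_force"][:2]@XJ)
E
```

```text
3.6833 [ 0.4784 -0.0728  0.0685] [179.9653  -0.0129 -83.4977] [-5.3802 -1.163   7.2192] [-0.0232  0.7415  0.0306] 0.015595446565319797
-0.1359117948961309 0.0005392491632301753
F jig x -5.478216956606817
```

>>> play_rows(moves=[{"delta_pos": [0, -0.1, -0.03], "turn": 0, "grip": -1}, {"delta_pos": [0, -0.1, 0], "turn": 0, "grip": -1}, {"delta_pos": [0, -0.1, 0], "turn": 0, "grip": -1}, {"delta_pos": [0, 0, 0], "turn": 0, "grip": -1}])

```text
time: 4.02
ee_pos: [0.4815, -0.0723, 0.0685]
orientation: [3.141, 0.0, -1.457]
wrist_force: [-3.0, -0.0, 3.4]
finger_gap: 0.0154
```

>>> play_rows(moves=[{"delta_pos": [0, -0.05, 0], "turn": 0, "grip": -1}, {"delta_pos": [0, -0.05, 0], "turn": 0, "grip": -1}])

```text
time: 4.18
ee_pos: [0.4824, -0.0722, 0.0685]
orientation: [3.141, 0.0, -1.457]
wrist_force: [-2.6, -0.0, 2.1]
finger_gap: 0.0155
```

```bash
python3 - <<'E'
from h import *
from cell import ctrl
import pickle
np.set_printoptions(precision=4,suppress=True)
s=ctrl.get_state();print(s["time"],s["ee_pos"],np.degrees(s["orientation"]),s["wrist_force"],s["wrist_torque"],s["finger_gap"])
print((s["ee_pos"][:2]-O)@XJ,(s["ee_pos"][:2]-O)@[-XJ[1],XJ[0]])
print("F jig x",s["wrist_force"][:2]@XJ)
E
```

```text
4.1833 [ 0.4824 -0.0722  0.0685] [179.9866   0.0023 -83.4938] [-2.5955 -0.031   2.0569] [-0.0895  0.633  -0.1089] 0.01551307178959564
-0.1319008840084461 0.0006272042584687683
F jig x -2.581849800619686
```

Not there yet; I'll continue in 0.5 mm steps and watch the force.

>>> play_rows(moves=[{"delta_pos": [0, -0.05, 0], "turn": 0, "grip": -1}, {"delta_pos": [0, -0.02, 0], "turn": 0, "grip": -1}])

```text
time: 4.35
ee_pos: [0.4832, -0.0722, 0.0686]
orientation: [3.142, 0.0, -1.457]
wrist_force: [-2.8, -1.0, 0.9]
finger_gap: 0.0156
```

>>> play_rows(moves=[{"delta_pos": [0, -0.04, 0], "turn": 0, "grip": -1}, {"delta_pos": [0, 0, 0], "turn": 0, "grip": -1}])

```text
time: 4.52
ee_pos: [0.4836, -0.0721, 0.0685]
orientation: [-3.142, 0.0, -1.457]
wrist_force: [-3.1, -0.0, -0.4]
finger_gap: 0.0157
```

>>> play_rows(moves=[{"delta_pos": [0, -0.04, 0], "turn": 0, "grip": -1}, {"delta_pos": [0, 0, 0], "turn": 0, "grip": -1}])

```text
time: 4.68
ee_pos: [0.4841, -0.0721, 0.0686]
orientation: [-3.142, 0.0, -1.457]
wrist_force: [-1.3, -0.3, -1.4]
finger_gap: 0.0157
```

>>> play_rows(moves=[{"delta_pos": [0, -0.04, 0], "turn": 0, "grip": -1}, {"delta_pos": [0, 0, 0], "turn": 0, "grip": -1}])

```text
time: 4.85
ee_pos: [0.4844, -0.072, 0.0686]
orientation: [-3.142, 0.0, -1.457]
wrist_force: [-1.2, -0.2, -2.6]
finger_gap: 0.0156
```

>>> play_rows(moves=[{"delta_pos": [0, -0.04, 0], "turn": 0, "grip": -1}, {"delta_pos": [0, 0, 0], "turn": 0, "grip": -1}])

```text
time: 5.02
ee_pos: [0.4848, -0.072, 0.0686]
orientation: [-3.142, 0.0, -1.457]
wrist_force: [-0.8, 0.5, -1.9]
finger_gap: 0.0159
```

>>> play_rows(moves=[{"delta_pos": [0, -0.04, 0], "turn": 0, "grip": -1}, {"delta_pos": [0, 0, 0], "turn": 0, "grip": -1}])

```text
time: 5.18
ee_pos: [0.4852, -0.0719, 0.0686]
orientation: [-3.142, 0.0, -1.457]
wrist_force: [-0.4, -0.4, -1.3]
finger_gap: 0.0153
```

```bash
python3 - <<'E'
from h import *
from cell import ctrl
import pickle
w=ctrl.snapshot("wrist");t=ctrl.snapshot("top");sd=ctrl.snapshot("side")
pickle.dump((w,t,sd),open("d4.pkl","wb"));cv2.imwrite("pics/w4.png",w["image"])
cv2.imwrite("pics/t4z.png",cv2.resize(t["image"][140:290,250:410],(640,600),interpolation=cv2.INTER_CUBIC))
cv2.imwrite("pics/s4z.png",cv2.resize(sd["image"][200:360,260:420],(600,600),interpolation=cv2.INTER_CUBIC))
E
```

```text
(no output)
```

View pics/w4.png

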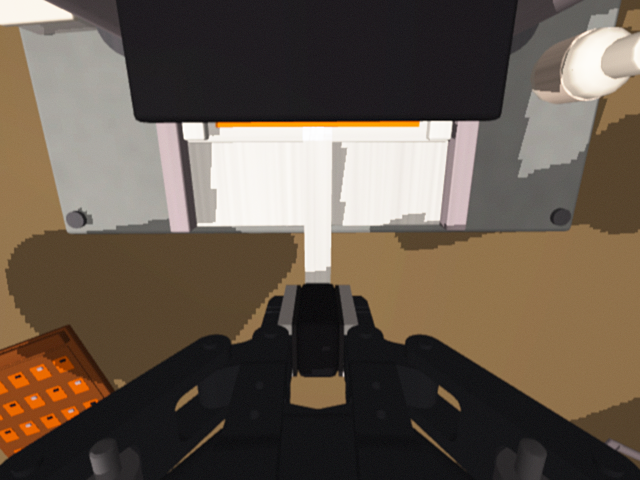

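View pics/t4z.png

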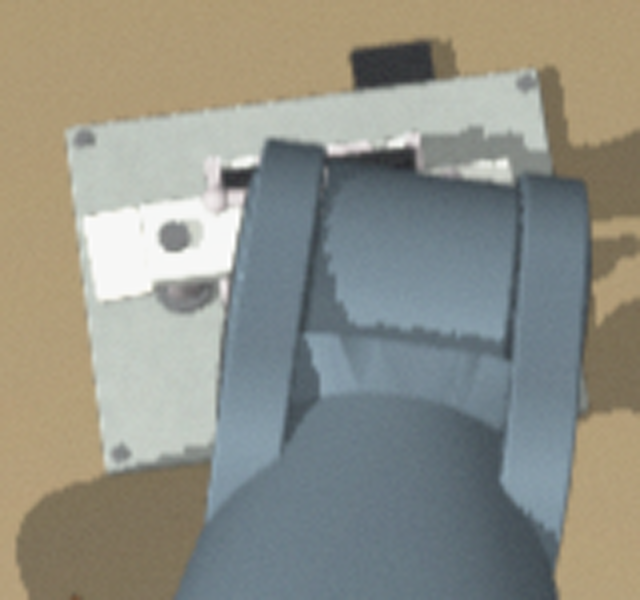

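View pics/s4z.png

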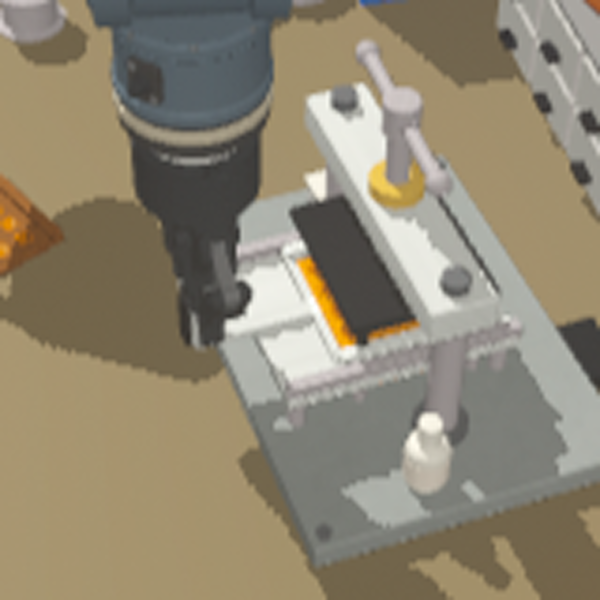

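The wrist view shows the carrier's front edge at v≈141 and the nest's front edge at v≈226. The side view confirms the carrier is nearly under the pusher. I'll measure the gap, which is 40 mm when home.

```bash
python3 - <<'E'
from h import *
import pickle
np.set_printoptions(precision=4,suppress=True)
w,t,sd=pickle.load(open("d4.pkl","rb"))
YV=np.array([-XJ[1],XJ[0]])
im=w["image"];cv2.imwrite("pics/w4z.png",cv2.resize(im[110:240,240:300],(370,800)[::1],interpolation=cv2.INTER_CUBIC)[:, :])
for u in(255,270,290,380,400):
    g=im[:,u].max(1).astype(int); z=w["z_map"][:,u]
    print(u,[(v,g[v],round(float(depth_pt(w,u,v)[2]),3)) for v in list(range(134,146))+list(range(221,233))])
for v,z in((141,.058),(141,.064),(227,.058)):
    p=onz(w,285,v,z);d=p[:2]-O;print(v,z,d@XJ,d@YV)
E
```

```text
255 [(134, np.int64(247), 0.064), (135, np.int64(247), 0.064), (136, np.int64(246), 0.063), (137, np.int64(246), 0.064), (138, np.int64(246), 0.064), (139, np.int64(246), 0.064), (140, np.int64(241), 0.064), (141, np.int64(231), 0.062), (142, np.int64(238), 0.058), (143, np.int64(248), 0.058), (144, np.int64(248), 0.057), (145, np.int64(249), 0.058), (221, np.int64(249), 0.058), (222, np.int64(250), 0.057), (223, np.int64(250), 0.058), (224, np.int64(248), 0.058), (225, np.int64(231), 0.058), (226, np.int64(184), 0.022), (227, np.int64(166), 0.019), (228, np.int64(170), 0.019), (229, np.int64(170), 0.02), (230, np.int64(162), 0.018), (231, np.int64(147), 0.018), (232, np.int64(123), 0.017)]
270 [(134, np.int64(248), 0.064), (135, np.int64(247), 0.063), (136, np.int64(246), 0.064), (137, np.int64(246), 0.064), (138, np.int64(246), 0.064), (139, np.int64(245), 0.063), (140, np.int64(241), 0.063), (141, np.int64(230), 0.064), (142, np.int64(237), 0.056), (143, np.int64(247), 0.058), (144, np.int64(248), 0.057), (145, np.int64(248), 0.058), (221, np.int64(249), 0.057), (222, np.int64(249
[... 1833 characters left out ...]
4), (139, np.int64(246), 0.063), (140, np.int64(239), 0.061), (141, np.int64(224), 0.063), (142, np.int64(228), 0.058), (143, np.int64(240), 0.057), (144, np.int64(242), 0.057), (145, np.int64(241), 0.057), (221, np.int64(170), 0.057), (222, np.int64(169), 0.057), (223, np.int64(165), 0.058), (224, np.int64(143), 0.057), (225, np.int64(115), 0.02), (226, np.int64(96), 0.02), (227, np.int64(95), 0.02), (228, np.int64(99), 0.02), (229, np.int64(93), 0.019), (230, np.int64(84), 0.018), (231, np.int64(75), 0.018), (232, np.int64(82), -0.0)]
141 0.058 -0.055695860946812774 0.014559901842245116
141 0.064 -0.055597805564018374 0.014005141581398034
227 0.058 -0.09449324013202719 0.015689711911002092
```

The gap is about 38 mm against 40 mm when home, so roughly 2 mm remain. I'll continue in small steps.

>>> play_rows(moves=[{"delta_pos": [0, -0.04, 0], "turn": 0, "grip": -1}, {"delta_pos": [0, -0.04, 0], "turn": 0, "grip": -1}, {"delta_pos": [0, 0, 0], "turn": 0, "grip": -1}])

```text
time: 5.58
ee_pos: [0.486, -0.0719, 0.0686]
orientation: [-3.142, -0.0, -1.457]
wrist_force: [-0.9, 0.1, -2.7]
finger_gap: 0.0155
```

>>> play_rows(moves=[{"delta_pos": [0, -0.04, 0], "turn": 0, "grip": -1}, {"delta_pos": [0, 0, 0], "turn": 0, "grip": -1}])

```text
time: 5.75
ee_pos: [0.4864, -0.0718, 0.0686]
orientation: [3.142, -0.0, -1.457]
wrist_force: [-1.1, 0.2, -1.3]
finger_gap: 0.0153
```

>>> play_rows(moves=[{"delta_pos": [0, -0.04, 0], "turn": 0, "grip": -1}, {"delta_pos": [0, 0, 0], "turn": 0, "grip": -1}])

```text
time: 5.92
ee_pos: [0.4868, -0.0718, 0.0686]
orientation: [-3.142, -0.0, -1.457]
wrist_force: [-0.8, 0.4, -2.1]
finger_gap: 0.0156
```

>>> play_rows(moves=[{"delta_pos": [0, -0.04, 0], "turn": 0, "grip": -1}, {"delta_pos": [0, 0, 0], "turn": 0, "grip": -1}])

```text
time: 6.08
ee_pos: [0.4872, -0.0717, 0.0686]
orientation: [3.142, -0.0, -1.457]
wrist_force: [-1.9, -0.2, -1.8]
finger_gap: 0.0153
```

>>> play_rows(moves=[{"delta_pos": [0, -0.03, 0], "turn": 0, "grip": -1}, {"delta_pos": [0, 0, 0], "turn": 0, "grip": -1}])

```text
time: 6.25
ee_pos: [0.4872, -0.0717, 0.0686]
orientation: [3.141, -0.0, -1.457]
wrist_force: [-4.0, -0.6, 0.3]
finger_gap: 0.0159
```

```bash
cat > gap.py <<'E'
from h import *
from cell import ctrl
def gap(w):
    r=[]
    for u in(255,265,275,285,295):
        z=[depth_pt(w,u,v)[2] for v in range(122,245)]
        a=[i for i in range(len(z)) if .061<z[i]<.067]; b=[i for i in range(len(z)) if .054<z[i]<.061]
        va=122+max(a)+.5; vb=122+max(b)+.5
        pa=onz(w,u,va,.064);pb=onz(w,u,vb,.058); r.append((pa-pb)[:2]@XJ)
    return r
E
python3 - <<'E'
from gap import *
import pickle
np.set_printoptions(precision=4,suppress=True)
print(gap(pickle.load(open("d4.pkl","rb"))[0]))
w=ctrl.snapshot("wrist");print(gap(w));cv2.imwrite("pics/w5.png",w["image"])
E
```

```text
[np.float64(0.03796445663394504), np.float64(0.03748033965177096), np.float64(0.037480787415866273), np.float64(0.037481235183714226), np.float64(0.03748168295531467)]
[np.float64(0.03941082404317858), np.float64(0.03941139877700474), np.float64(0.039411973518463705), np.float64(0.03941254826755598), np.float64(0.03941312302428117)]
```

>>> play_rows(moves=[{"delta_pos": [0, -0.03, 0], "turn": 0, "grip": -1}, {"delta_pos": [0, 0, 0], "turn": 0, "grip": -1}])

```text
time: 6.47
ee_pos: [0.4872, -0.0717, 0.0686]
orientation: [3.141, -0.0, -1.457]
wrist_force: [-7.5, -1.8, 2.6]
finger_gap: 0.0158
```

>>> play_rows(moves=[{"delta_pos": [0, -0.03, 0], "turn": 0, "grip": -1}, {"delta_pos": [0, 0, 0], "turn": 0, "grip": -1}])

```text
time: 6.63
ee_pos: [0.4872, -0.0717, 0.0686]
orientation: [3.14, -0.0, -1.457]
wrist_force: [-10.9, -1.9, 4.4]
finger_gap: 0.0155
```

The carrier is home: position stops at 0.4872 and the force rises to 11 N. I'll relax, release and rise.

>>> play_rows(moves=[{"delta_pos": [0, 0.05, 0], "turn": 0, "grip": -1}, {"delta_pos": [0, 0.02, 0], "turn": 0, "grip": -1}, {"delta_pos": [0, 0, 0], "turn": 0, "grip": 0}, {"delta_pos": [0, 0, 0], "turn": 0, "grip": 0}, {"delta_pos": [0, 0, 0], "turn": 0, "grip": 0}, {"delta_pos": [0, 0, 0], "turn": 0, "grip": 0.2}, {"delta_pos": [0, 0, -2.5], "turn": 0, "grip": 0.2}, {"delta_pos": [0, 0, -4], "turn": 0, "grip": 0.2}, {"delta_pos": [0, 0, -4], "turn": 0, "grip": 0.2}, {"delta_pos": [0, 0, -4], "turn": 0, "grip": 0.2}, {"delta_pos": [0, 0, -4], "turn": -7, "grip": 0.2}, {"delta_pos": [0, 0, -4], "turn": -7, "grip": 0.2}])

```text
time: 7.63
ee_pos: [0.4869, -0.0716, 0.2959]
orientation: [-3.141, -0.0, -1.208]
wrist_force: [1.7, -0.4, -0.4]
finger_gap: 0.0512
```

```bash
python3 - <<'E'
from h import *
from cell import ctrl
import pickle
np.set_printoptions(precision=4,suppress=True)
w=ctrl.snapshot("wrist");t=ctrl.snapshot("top")
s=ctrl.get_state();print(s["time"],s["ee_pos"],np.degrees(s["orientation"]),s["wrist_force"],s["finger_gap"])
pickle.dump((w,t),open("d6.pkl","wb"));cv2.imwrite("pics/w6.png",w["image"])
E
```

```text
7.7333 [ 0.4895 -0.072   0.2997] [-179.5361   -0.254   -69.1686] [-0.1752 -0.3725 -0.0965] 0.051296393523497054
```

View pics/w6.png

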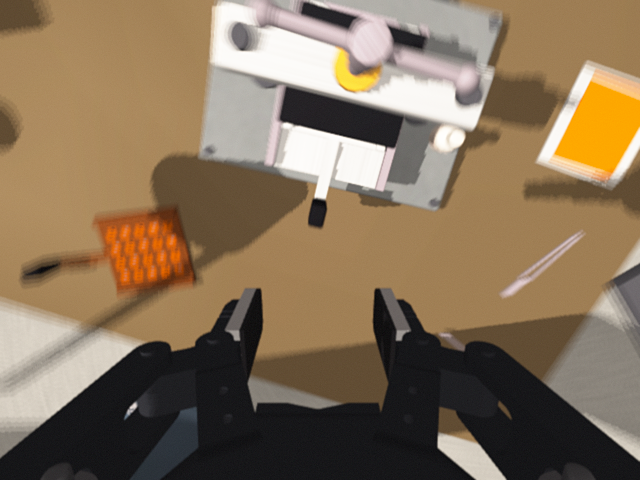

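The wrist view shows the handle's balls near (260,12) and (468,82), with the hub at (369,42). The carrier is home. Locating the handle now.

```bash
python3 - <<'E'
from h import *
import pickle
np.set_printoptions(precision=4,suppress=True)
w,t=pickle.load(open("d6.pkl","rb"))
for z in(.2155,):
    a=onz(w,261,12,z);b=onz(w,468,81,z);m=(a+b)/2;print(a,b,m,np.linalg.norm(a-b),np.degrees(np.arctan2(*(a-b)[1::-1])))
print(depth_pt(w,369,42),depth_pt(w,467,78),depth_pt(w,320,32),depth_pt(w,420,62))
# bar points with depth: gather all pts with z .205-.235
P=[];
vv,uu=np.mgrid[0:140,230:500]
for v,u in zip(vv.ravel(),uu.ravel()):
    p=depth_pt(w,u,v)
    if .2<p[2]<.24: P.append(p)
P=np.array(P);print(len(P),P.mean(0),P.min(0),P.max(0))
ln=cv2.fitLine(P[:,:2].astype(np.float32),cv2.DIST_HUBER,0,.01,.01).ravel();print(ln,np.degrees(np.arctan2(ln[1],ln[0])))
d=(P[:,:2]-ln[2:])@ln[:2];print(d.min(),d.max(), ln[2:]+ln[:2]*(d.min()+d.max())/2)
hub=P[P[:,2]>.2245];print(len(hub),hub.mean(0) if len(hub) else 0)
# block
E
python3 - <<'E'
import cv2
im=cv2.imread("pics/w6.png");cv2.imwrite("pics/w6z.png",cv2.resize(im[0:120,240:500],(780,360),interpolation=cv2.INTER_CUBIC))
E
```

```text
[0.6094 0.0093 0.2155] [ 0.6195 -0.1188  0.2155] [ 0.6144 -0.0547  0.2155] 0.1285436701998598 94.5289201458241
[ 0.6148 -0.0541  0.2252] [ 0.6197 -0.1162  0.2194] [ 0.6114 -0.0261  0.2178] [ 0.6183 -0.087   0.2164]
5835 [ 0.6133 -0.0549  0.2187] [ 0.6024 -0.1262  0.2006] [0.6263 0.0126 0.2278]
[ 0.064  -0.998   0.6133 -0.0549] -86.33122
-0.06760655340642346 0.07139791757361348 [ 0.6134 -0.0568]
1241 [ 0.6145 -0.0567  0.2255]
```

View pics/w6z.png

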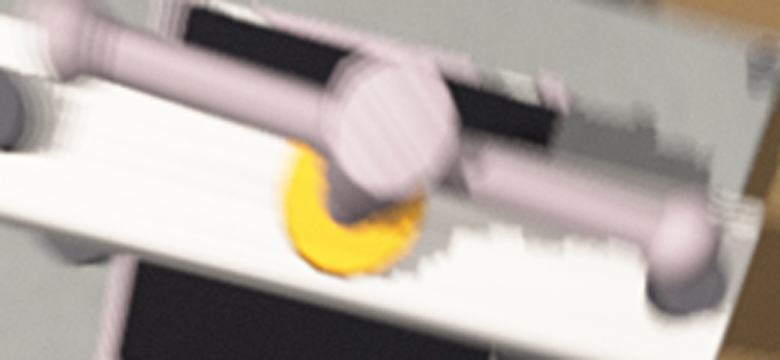

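>>> play_rows(moves=[{"delta_pos": [0, 0, 0], "turn": -7, "grip": 0.2}, {"delta_pos": [0, 0, 0], "turn": -7, "grip": 0.2}, {"delta_pos": [0, 0, 0], "turn": -7, "grip": 0.2}, {"delta_pos": [0, 0, 0], "turn": -7, "grip": 0.2}, {"delta_pos": [0, 0, 0], "turn": -7, "grip": 0.2}, {"delta_pos": [0, 0, 0], "turn": -7, "grip": 0.2}, {"delta_pos": [0, 0, 0], "turn": -7, "grip": 0.2}, {"delta_pos": [0, 0, 0], "turn": -7, "grip": 0.2}, {"delta_pos": [0, 0, 0], "turn": -7, "grip": 0.2}, {"delta_pos": [0, 0, 0], "turn": -7, "grip": 0.2}, {"delta_pos": [0, 0, 0], "turn": -7, "grip": 0.2}, {"delta_pos": [0, 0, 0], "turn": -7, "grip": 0.2}])

```text
time: 8.73
ee_pos: [0.4874, -0.0717, 0.2934]
orientation: [-3.141, 0.0, 0.259]
wrist_force: [-0.3, -1.1, -0.7]
finger_gap: 0.0512
```

>>> play_rows(moves=[{"delta_pos": [0, 0, 0], "turn": -7, "grip": 0.2}, {"delta_pos": [0, 0, 0], "turn": -7, "grip": 0.2}, {"delta_pos": [0, 0, 0], "turn": -7, "grip": 0.2}, {"delta_pos": [0, 0, 0], "turn": -7, "grip": 0.2}, {"delta_pos": [0, 0, 0], "turn": -7, "grip": 0.2}, {"delta_pos": [0, 0, 0], "turn": -7, "grip": 0.2}, {"delta_pos": [0, 0, 0], "turn": -7, "grip": 0.2}, {"delta_pos": [0, 0, 0], "turn": -7, "grip": 0.2}, {"delta_pos": [0, 0, 0], "turn": -7, "grip": 0.2}, {"delta_pos": [0, 0, 0], "turn": -7, "grip": 0.2}, {"delta_pos": [0, 0, 0], "turn": -7, "grip": 0.2}, {"delta_pos": [0, 0, 0], "turn": -7, "grip": 0.2}])

```text
time: 9.73
ee_pos: [0.4874, -0.0717, 0.2934]
orientation: [-3.142, -0.0, 1.725]
wrist_force: [0.0, -0.3, 0.8]
finger_gap: 0.0509
```

>>> play_rows(moves=[{"delta_pos": [0, 0, 0], "turn": -7, "grip": 0.2}, {"delta_pos": [0, 0, 0], "turn": -7, "grip": 0.2}, {"delta_pos": [0, 0, 0], "turn": -7, "grip": 0.2}, {"delta_pos": [0, 0, 0], "turn": -7, "grip": 0.2}, {"delta_pos": [0, 0, 0], "turn": -7, "grip": 0.2}, {"delta_pos": [0, 0, 0], "turn": -7, "grip": 0.2}, {"delta_pos": [0, 0, 0], "turn": -7, "grip": 0.2}, {"delta_pos": [0, 0, 0], "turn": -7, "grip": 0.2}, {"delta_pos": [0, 0, 0], "turn": -7, "grip": 0.2}, {"delta_pos": [0, 0, 0], "turn": -7, "grip": 0.2}, {"delta_pos": [0, 0, 0], "turn": -7, "grip": 0.2}, {"delta_pos": [0, 0, 0], "turn": -7, "grip": 0.2}])

```text
time: 10.73
ee_pos: [0.4874, -0.0717, 0.2934]
orientation: [3.142, -0.0, -3.092]
wrist_force: [-0.3, 0.1, -1.0]
finger_gap: 0.0509
```

```bash
python3 - <<'E'
from h import *
from cell import ctrl
np.set_printoptions(precision=4,suppress=True)
s=ctrl.get_state();print(s["time"],s["ee_pos"],np.degrees(s["orientation"]),s["joint_positions"])
print(totool(s,[.6167,-.0989,.1955]))
E
```

```text
10.7333 [ 0.4874 -0.0717  0.2934] [ 179.9967   -0.0002 -177.1677] [-0.146   0.197   0.1017  1.4755  0.0001 -1.7663]
[-12.7777  -3.3581   9.7881]
```

>>> play_rows(moves=[{"delta_pos": [-3.2, -0.84, 0.4], "turn": -0.5, "grip": 0.2}, {"delta_pos": [-3.2, -0.84, 1], "turn": 0, "grip": 0.2}, {"delta_pos": [-3.2, -0.84, 1], "turn": 0, "grip": 0.2}, {"delta_pos": [-3.2, -0.84, 1], "turn": 0, "grip": 0.2}, {"delta_pos": [0, 0, 0.5], "turn": 0, "grip": 0.2}, {"delta_pos": [0, 0, 0], "turn": 0, "grip": 0.2}, {"delta_pos": [0, 0, 0], "turn": 0, "grip": 0.2}])

```text
time: 11.32
ee_pos: [0.6164, -0.0987, 0.2543]
orientation: [3.141, -0.001, -3.089]
wrist_force: [-0.5, 1.3, 2.0]
finger_gap: 0.051
```

```bash
python3 - <<'E'
from h import *
from cell import ctrl
import pickle
np.set_printoptions(precision=4,suppress=True)
w=ctrl.snapshot("wrist");sd=ctrl.snapshot("side")
s=ctrl.get_state();print(s["time"],s["ee_pos"],np.degrees(s["orientation"]))
print(totool(s,[.6167,-.0989,.1955]))
pickle.dump((w,sd),open("d7.pkl","wb"));cv2.imwrite("pics/w7.png",w["image"])
cv2.imwrite("pics/s7z.png",cv2.resize(sd["image"][190:350,280:440],(600,600),interpolation=cv2.INTER_CUBIC))
E
```

```text
11.4167 [ 0.6163 -0.0986  0.2559] [-179.9862    0.0783 -176.9957]
[-0.0254 -0.027   6.0372]
```

View pics/w7.png

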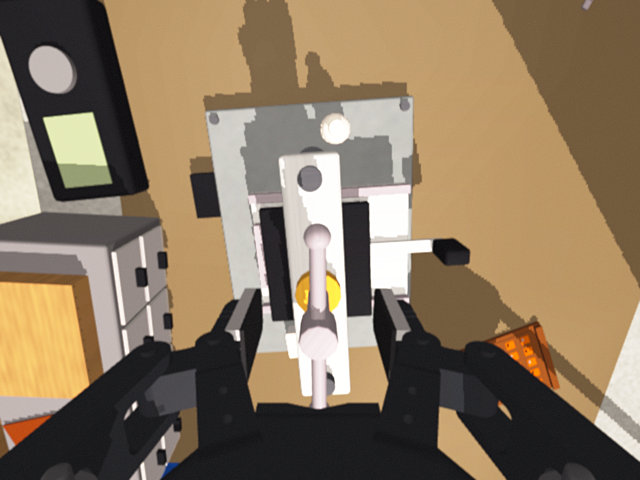

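View pics/s7z.png

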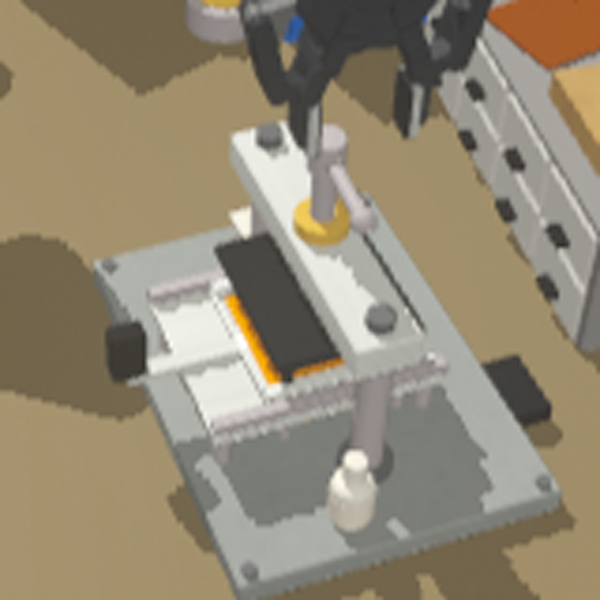

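The wrist view shows the bar running vertically at u≈318, with the ball at (317,236) and the hub at (319,335), well centred between the fingers. I'll confirm numerically.

```bash
python3 - <<'E'
from h import *
import pickle
np.set_printoptions(precision=4,suppress=True)
w,sd=pickle.load(open("d7.pkl","rb"))
b=onz(w,317,236,.2155);h=onz(w,319.5,336,.2255);b2=onz(w,318,265,.2155)
print(b,h,np.linalg.norm((b-h)[:2]),np.degrees(np.arctan2(*(b-h)[1::-1])),b2)
for p in((317,236),(319,336),(318,265),(318,280)):print(depth_pt(w,*p))
im=w["image"];cv2.imwrite("pics/w7z.png",cv2.resize(im[220:420,260:380],(480,800),interpolation=cv2.INTER_CUBIC)[:600])
E
```

```text
[ 0.6182 -0.1199  0.2155] [ 0.6137 -0.0621  0.2255] 0.05790748820225464 -85.52905242638305 [ 0.6167 -0.1025  0.2155]
[ 0.6183 -0.1209  0.2189]
[ 0.614  -0.0627  0.2264]
[ 0.6168 -0.1031  0.217 ]
[ 0.6163 -0.0938  0.217 ]
```

View pics/w7z.png

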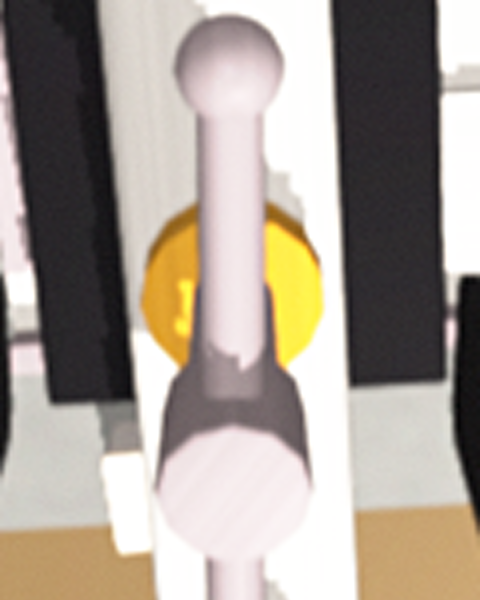

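>>> play_rows(moves=[{"delta_pos": [-0.02, 0, 2], "turn": -0.7, "grip": 0.2}, {"delta_pos": [0, 0, 2], "turn": 0, "grip": 0.2}, {"delta_pos": [0, 0, 2], "turn": 0, "grip": 0.2}, {"delta_pos": [0, 0, 0], "turn": 0, "grip": 0.2}, {"delta_pos": [0, 0, 0], "turn": 0, "grip": -1}, {"delta_pos": [0, 0, 0], "turn": 0, "grip": -1}, {"delta_pos": [0, 0, 0], "turn": 0, "grip": -1}, {"delta_pos": [0, 0, 0], "turn": 0, "grip": -1}, {"delta_pos": [0, 0, 0], "turn": 0, "grip": -1}, {"delta_pos": [0, 0, 0], "turn": 0, "grip": -1}], newtons=40)

```text
time: 12.25
ee_pos: [0.6175, -0.0989, 0.1964]
orientation: [-3.141, 0.002, -3.077]
wrist_force: [-4.3, 0.8, 9.7]
finger_gap: 0.0082
```

```bash
cat > st.py <<'E'
from h import *
from cell import ctrl
np.set_printoptions(precision=4,suppress=True)
A=np.array([.6137,-.0580])
s=ctrl.get_state();p=np.array(s["ee_pos"]);F=np.array(s["wrist_force"]);T=np.array(s["wrist_torque"])
yaw=np.degrees(s["orientation"][2]);r=p[:2]-A
print("t",round(s["time"],2),"p",p,"rpy",np.degrees(s["orientation"]),"F",F,"T",T,"gap",round(s["finger_gap"],4))
print("yaw",round(yaw,2),"r",np.linalg.norm(r),"th",np.degrees(np.arctan2(r[1],r[0])),"Mz force part",r[0]*F[1]-r[1]*F[0],"M incl T",r[0]*F[1]-r[1]*F[0]+T[2],"q6",s["joint_positions"][5])
E
python3 st.py; python3 - <<'E'
from cell import ctrl
import cv2
w=ctrl.snapshot("wrist");cv2.imwrite("pics/w8.png",w["image"])
E
```

```text
t 12.25 p [ 0.6175 -0.0989  0.1964] rpy [-179.9653    0.1211 -176.29  ] F [-4.3275  0.7816  9.7265] T [0.003  0.7786 0.1689] gap 0.0082
yaw -176.29 r 0.04110163888791647 th -84.7109413667735 Mz force part -0.17415074765193345 M incl T -0.005210870267902651 q6 -1.7943435303762743
```

View pics/w8.png

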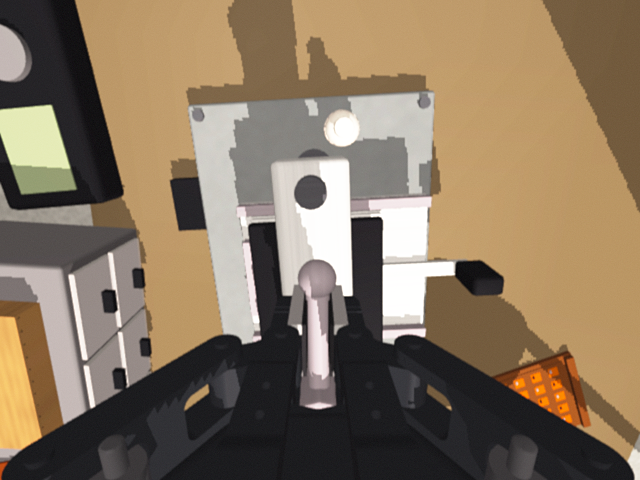

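The handle is gripped: the bar sits between the pads, with the ball at (317,278). First turning stroke, with a check afterwards.

>>> play_rows(moves=[{"delta_pos": [0.25, 0.01, 0.02], "turn": 3.5, "grip": -1}, {"delta_pos": [0.5, 0.03, 0.03], "turn": 7, "grip": -1}, {"delta_pos": [0.5, 0.03, 0.03], "turn": 7, "grip": -1}, {"delta_pos": [0.5, 0.03, 0.03], "turn": 7, "grip": -1}, {"delta_pos": [0.5, 0.03, 0.03], "turn": 7, "grip": -1}, {"delta_pos": [0.5, 0.03, 0.03], "turn": 7, "grip": -1}, {"delta_pos": [0.5, 0.03, 0.03], "turn": 7, "grip": -1}])

```text
time: 12.88
ee_pos: [0.5868, -0.0891, 0.1944]
orientation: [-3.141, 0.002, 2.406]
wrist_force: [-7.8, -3.2, 13.3]
finger_gap: 0.0088
```

```bash
python3 st.py
```

```text
t 12.88 p [ 0.5868 -0.0891  0.1944] rpy [-179.9891    0.116   137.8462] F [-7.7778 -3.2156 13.283 ] T [-0.6198  1.542   0.4415] gap 0.0088
yaw 137.85 r 0.041104194009346715 th -130.85759285453773 Mz force part -0.1553353023967629 M incl T 0.2861691013897952 q6 -0.9850628243506871
```

Turning tracks well: 45.9° turned, 2 mm sink, moment about the axis ≈0.29 N·m. Continuing.

>>> play_rows(moves=[{"delta_pos": [0.5, 0.03, 0.03], "turn": 7, "grip": -1}, {"delta_pos": [0.5, 0.03, 0.03], "turn": 7, "grip": -1}, {"delta_pos": [0.5, 0.03, 0.03], "turn": 7, "grip": -1}, {"delta_pos": [0.5, 0.03, 0.03], "turn": 7, "grip": -1}, {"delta_pos": [0.5, 0.03, 0.03], "turn": 7, "grip": -1}, {"delta_pos": [0.5, 0.03, 0.03], "turn": 7, "grip": -1}])

```text
time: 13.38
ee_pos: [0.5723, -0.0624, 0.1925]
orientation: [-3.141, 0.001, 1.673]
wrist_force: [-17.4, 0.3, 17.6]
finger_gap: 0.0084
```

```bash
sed -i 's/A=np.array.*/A=np.array([.6147,-.0580])/' st.py; python3 st.py
```

```text
t 13.38 p [ 0.5723 -0.0624  0.1925] rpy [-179.952     0.0333   95.8503] F [-17.3999   0.2963  17.5607] T [0.0057 3.2382 0.2157] gap 0.0084
yaw 95.85 r 0.042653269556427335 th -174.0137864674874 Mz force part -0.08997049667173457 M incl T 0.12577917892894488 q6 -0.21039013813720817
```

>>> play_rows(moves=[{"delta_pos": [0.5, 0.03, 0.03], "turn": 7, "grip": -1}, {"delta_pos": [0.5, 0.03, 0.03], "turn": 7, "grip": -1}, {"delta_pos": [0.5, 0.03, 0.03], "turn": 7, "grip": -1}, {"delta_pos": [0.5, 0.03, 0.03], "turn": 7, "grip": -1}, {"delta_pos": [0.5, 0.03, 0.03], "turn": 7, "grip": -1}])

```text
time: 13.8
ee_pos: [0.5769, -0.0371, 0.1909]
orientation: [-3.14, -0.001, 1.063]
wrist_force: [-17.9, 7.1, 18.9]
finger_gap: 0.0085
```

```bash
python3 st.py
```

```text
t 13.8 p [ 0.5769 -0.0371  0.1909] rpy [-179.8959   -0.0318   60.8951] F [-17.9064   7.101   18.869 ] T [1.3618 3.6068 0.1875] gap 0.0085
yaw 60.9 r 0.04317498059973463 th 151.0717854036292 Mz force part 0.1056309590859753 M incl T 0.29313904410625047 q6 0.44302918950140774
```

The bar lines from four poses intersect at (0.6147,-0.0581), so the axis is well known. My commanded centre is about 1.5 mm off (19 N radial) and slightly low, so I'll correct that while continuing.

>>> play_rows(moves=[{"delta_pos": [0.5, -0.05, -0.03], "turn": 7, "grip": -1}, {"delta_pos": [0.5, -0.04, -0.03], "turn": 7, "grip": -1}, {"delta_pos": [0.51, 0.01, 0.0], "turn": 7, "grip": -1}])

```text
time: 14.05
ee_pos: [0.5861, -0.0251, 0.1904]
orientation: [-3.141, 0.0, 0.696]
wrist_force: [-1.0, -0.4, -6.0]
finger_gap: 0.0083
```

```bash
python3 st.py
```

```text
t 14.05 p [ 0.5861 -0.0251  0.1904] rpy [-179.9714    0.0189   39.885 ] F [-1.0161 -0.4345 -6.0479] T [-0.1168  0.2324  0.2758] gap 0.0083
yaw 39.88 r 0.04357044918591924 th 130.9807040594752 Mz force part 0.04583975403948896 M incl T 0.3216571487930865 q6 0.8317831190847468
```

>>> play_rows(moves=[{"delta_pos": [0.51, 0.02, 0.0], "turn": 7, "grip": -1}, {"delta_pos": [0.52, 0.03, 0.03], "turn": 7, "grip": -1}, {"delta_pos": [0.52, 0.03, 0.03], "turn": 7, "grip": -1}])

```text
time: 14.3
ee_pos: [0.5994, -0.0173, 0.1894]
orientation: [-3.141, 0.001, 0.33]
wrist_force: [-3.4, 0.1, -5.4]
finger_gap: 0.0086
```

```bash
python3 st.py
```

```text
t 14.3 p [ 0.5994 -0.0173  0.1894] rpy [-179.9481    0.0617   18.8913] F [-3.4441  0.1184 -5.4015] T [0.1615 0.6938 0.2399] gap 0.0086
yaw 18.89 r 0.04351446197407741 th 110.57772300210983 Mz force part 0.13849609472855687 M incl T 0.37835263657944973 q6 1.212042317437365
```

>>> play_rows(moves=[{"delta_pos": [0.53, 0.03, 0.03], "turn": 7, "grip": -1}])

```text
time: 14.38
ee_pos: [0.6045, -0.0157, 0.1891]
orientation: [-3.141, 0.001, 0.208]
wrist_force: [-4.7, 0.9, -4.7]
finger_gap: 0.0082
```

```bash
python3 st.py|tail -1
```

```text
yaw 11.89 r 0.043486529011102656 th 103.61195242407979 Mz force part 0.18894177939630236 M incl T 0.3597575065205352 q6 1.336913748221251
```

>>> play_rows(moves=[{"delta_pos": [0.53, 0.03, 0.03], "turn": 7, "grip": -1}])

```text
time: 14.47
ee_pos: [0.6097, -0.0149, 0.1888]
orientation: [-3.141, 0.001, 0.085]
wrist_force: [-5.1, 1.6, -3.6]
finger_gap: 0.0084
```

```bash
python3 st.py
```

```text
t 14.47 p [ 0.6097 -0.0149  0.1888] rpy [-179.9507    0.0834    4.8908] F [-5.117   1.5624 -3.6079] T [0.3303 1.0798 0.1228] gap 0.0084
yaw 4.89 r 0.04339533799893825 th 96.62056928520383 Mz force part 0.21275674209527864 M incl T 0.3355221542525658 q6 1.4606517452036256
```

Torque is about 0.34–0.38. I'll use the side camera's depth, averaged over patches, to see whether the nest has begun to sink compared with the earlier frame.

```bash
cat > sink.py <<'E'
from h import *
from cell import ctrl
import pickle,sys
c0=pickle.load(open("d7.pkl","rb"))[1]
c1=ctrl.snapshot("side");cv2.imwrite(sys.argv[1],cv2.resize(c1["image"][190:350,280:440],(600,600),interpolation=cv2.INTER_CUBIC))
pickle.dump(c1,open("sd_last.pkl","wb"))
def med(c,box):
    # zoomed coords in s7z (3.75x, origin 280,190)
    x0,y0,x1,y1=[int(round(a/3.75)) for a in box]
    Z=[depth_pt(c,280+x,190+y)[2] for y in range(y0,y1+1) for x in range(x0,x1+1)]
    return np.median(Z),np.mean(Z),len(Z)
for n,b in [("nest",(175,315,215,340)),("nest2",(195,375,235,395)),("pusher",(240,245,300,345)),("block",(110,330,140,365)),("beam",(300,250,380,290)),("base",(260,480,310,510))]:
    a,b_=med(c0,b),med(c1,b);print(n,"before %.4f now %.4f  diff mm med %.2f mean %.2f"%(a[0],b_[0],(b_[0]-a[0])*1e3,(b_[1]-a[1])*1e3))
E
python3 sink.py pics/s9z.png
```

```text
nest before 0.0583 now 0.0560  diff mm med -2.27 mean -2.48
nest2 before 0.0588 now 0.0558  diff mm med -2.91 mean 8.65
pusher before 0.1011 now 0.0936  diff mm med -7.53 mean -10.30
block before 0.0957 now 0.0942  diff mm med -1.52 mean 7.54
beam before 0.1512 now 0.1510  diff mm med -0.16 mean -4.34
base before 0.0205 now 0.0205  diff mm med 0.03 mean -12.82
```

View pics/s9z.png

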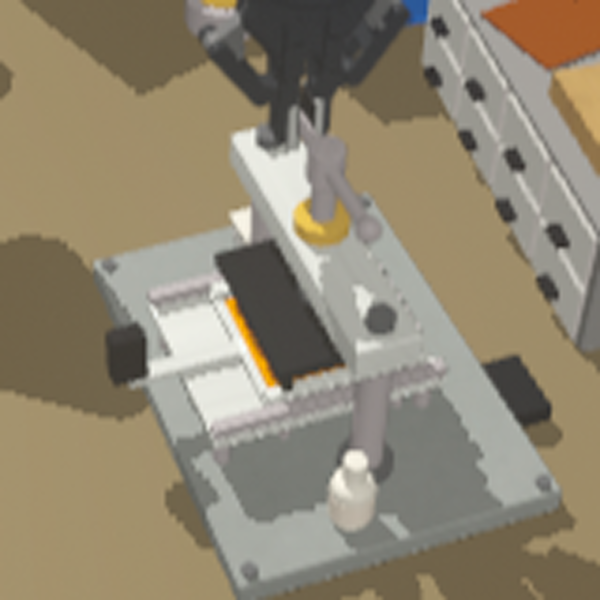

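The nest has sunk about 2.5 mm and the pusher has dropped about 7.6 mm, so we're in the spring phase. Now 3.5° steps with a reading after each, aiming for a steep rise up to about 0.5 N·m.

>>> play_rows(moves=[{"delta_pos": [0.265, 0.01, 0.015], "turn": 3.5, "grip": -1}])

```text
time: 14.6
ee_pos: [0.6122, -0.0148, 0.1886]
orientation: [-3.141, 0.001, 0.032]
wrist_force: [-5.7, 4.0, -3.6]
finger_gap: 0.0086
```

```bash
python3 st.py|tail -1
```

```text
yaw 1.82 r 0.043305489288346266 th 93.2721014685912 Mz force part 0.23575889807851858 M incl T 0.3389553726434275 q6 1.5144813269615647
```

>>> play_rows(moves=[{"delta_pos": [0.265, 0.01, 0.015], "turn": 3.5, "grip": -1}])

```text
time: 14.68
ee_pos: [0.6149, -0.0148, 0.1884]
orientation: [-3.141, 0.001, -0.03]
wrist_force: [-5.2, 4.2, -4.6]
finger_gap: 0.0084
```

```bash
python3 st.py|tail -1
```

```text
yaw -1.75 r 0.04323752662012919 th 89.79605849155921 Mz force part 0.22661170892688642 M incl T 0.26364249157029945 q6 1.5767145588411693
```

>>> play_rows(moves=[{"delta_pos": [0.265, 0.01, 0.015], "turn": 3.5, "grip": -1}])

```text
time: 14.77
ee_pos: [0.6175, -0.0149, 0.1883]
orientation: [-3.141, 0.002, -0.092]
wrist_force: [-6.2, 6.5, -3.8]
finger_gap: 0.0082
```

```bash
python3 st.py
```

```text
t 14.77 p [ 0.6175 -0.0149  0.1883] rpy [-179.9396    0.0928   -5.2573] F [-6.1745  6.4813 -3.796 ] T [1.0137 1.1659 0.0787] gap 0.0082
yaw -5.26 r 0.04318014219075615 th 86.34530927631711 Mz force part 0.28391140268701454 M incl T 0.3626033487479704 q6 1.6378203531992555
```

>>> play_rows(moves=[{"delta_pos": [0.265, -0.02, 0.015], "turn": 3.5, "grip": -1}])

```text
time: 14.85
ee_pos: [0.62, -0.0151, 0.1881]
orientation: [-3.141, 0.002, -0.153]
wrist_force: [-5.4, 1.9, -3.1]
finger_gap: 0.0081
```

```bash
python3 st.py|tail -1
```

```text
yaw -8.76 r 0.04318078812481696 th 82.94797124184956 Mz force part 0.23944423543072957 M incl T 0.2568884825209265 q6 1.6989172034525453
```

>>> play_rows(moves=[{"delta_pos": [0.265, 0, 0.015], "turn": 3.5, "grip": -1}])

```text
time: 14.93
ee_pos: [0.6226, -0.0156, 0.188]
orientation: [-3.141, 0.002, -0.214]
wrist_force: [-7.7, 2.3, -4.0]
finger_gap: 0.0084
```

```bash
python3 st.py|tail -1
```

```text
yaw -12.26 r 0.04313882340401034 th 79.47571739569398 Mz force part 0.34339577147061523 M incl T 0.42408039693017413 q6 1.7594637484701994
```

>>> play_rows(moves=[{"delta_pos": [0.265, 0.01, 0.015], "turn": 3.5, "grip": -1}])

```text
time: 15.02
ee_pos: [0.6251, -0.0162, 0.1879]
orientation: [-3.141, 0.002, -0.275]
wrist_force: [-7.2, 4.6, -3.1]
finger_gap: 0.0085
```

```bash
python3 st.py
```

```text
t 15.02 p [ 0.6251 -0.0162  0.1879] rpy [-179.9788    0.1133  -15.7628] F [-7.1585  4.6019 -3.1455] T [0.7607 1.5152 0.0834] gap 0.0085
yaw -15.76 r 0.04308803614531315 th 76.02738090809432 Mz force part 0.34719753994481845 M incl T 0.43064634401952895 q6 1.8195932306890266
```

>>> play_rows(moves=[{"delta_pos": [0.265, 0.0, 0.015], "turn": 3.5, "grip": -1}])

```text
time: 15.1
ee_pos: [0.6276, -0.017, 0.1877]
orientation: [-3.141, 0.002, -0.336]
wrist_force: [-9.1, 3.3, -3.0]
finger_gap: 0.0082
```

```bash
python3 st.py
```

```text
t 15.1 p [ 0.6276 -0.017   0.1877] rpy [-179.9902    0.1185  -19.2637] F [-9.0646  3.346  -2.9562] T [0.6506 1.6452 0.0439] gap 0.0082
yaw -19.26 r 0.0430278900968149 th 72.55649307144523 Mz force part 0.41525129845882314 M incl T 0.4591729178244306 q6 1.8796102817650275
```

>>> play_rows(moves=[{"delta_pos": [0.265, 0.0, 0.015], "turn": 3.5, "grip": -1}])

```text
time: 15.18
ee_pos: [0.63, -0.0179, 0.1876]
orientation: [3.142, 0.002, -0.397]
wrist_force: [-8.7, 3.6, -2.5]
finger_gap: 0.0084
```

```bash
python3 st.py; python3 sink.py pics/s10z.png
```

```text
t 15.18 p [ 0.63   -0.0179  0.1876] rpy [179.9956   0.1253 -22.7655] F [-8.7164  3.5849 -2.4523] T [0.5868 1.7852 0.095 ] gap 0.0084
yaw -22.77 r 0.04295106216839071 th 69.10625105512251 Mz force part 0.4046727398736274 M incl T 0.4996744492334916 q6 1.939406991851388
nest before 0.0583 now 0.0555  diff mm med -2.78 mean -3.09
nest2 before 0.0588 now 0.0551  diff mm med -3.70 mean -3.34
pusher before 0.1011 now 0.0929  diff mm med -8.22 mean -14.19
block before 0.0957 now 0.0954  diff mm med -0.30 mean -1.28
beam before 0.1512 now 0.1509  diff mm med -0.25 mean 1.56
base before 0.0205 now 0.0204  diff mm med -0.08 mean -12.84
```

Readings rose clearly: a 0.34 baseline, then 0.42, 0.43, 0.46 and 0.50, with the nest about 3 mm down. One more small 2° step for margin and another sample.

>>> play_rows(moves=[{"delta_pos": [0.15, 0.0, 0.01], "turn": 2, "grip": -1}])

```text
time: 15.32
ee_pos: [0.6313, -0.0184, 0.1875]
orientation: [3.141, 0.002, -0.43]
wrist_force: [-9.3, 3.7, -3.0]
finger_gap: 0.0085
```

```bash
python3 st.py
```

```text
t 15.32 p [ 0.6313 -0.0184  0.1875] rpy [179.992    0.1297 -24.6275] F [-9.3347  3.7183 -3.0335] T [0.7125 1.7376 0.1177] gap 0.0085
yaw -24.63 r 0.042910475144106126 th 67.21932626809054 Mz force part 0.4310896768877471 M incl T 0.5488159133869681 q6 1.971054311339455
```

The rise is now ≈0.15–0.2 N·m (estimated clamp ~100–110 N), so I'll stop here. I'll relax the push a little, open, check the clearance, then rise.

>>> play_rows(moves=[{"delta_pos": [-0.03, 0, 0], "turn": -0.4, "grip": -1}, {"delta_pos": [0, 0, 0], "turn": 0, "grip": -0.4}, {"delta_pos": [0, 0, 0], "turn": 0, "grip": -0.2}, {"delta_pos": [0, 0, 0], "turn": 0, "grip": 0}, {"delta_pos": [0, 0, 0], "turn": 0, "grip": 0.2}, {"delta_pos": [0, 0, 0], "turn": 0, "grip": 0.2}, {"delta_pos": [0, 0, 0], "turn": 0, "grip": 0.2}])

```text
time: 15.9
ee_pos: [0.6322, -0.0188, 0.1876]
orientation: [-3.141, -0.0, -0.425]
wrist_force: [0.1, -0.8, -0.3]
finger_gap: 0.0513
```

```bash
python3 st.py; python3 sink.py pics/s11z.png; python3 - <<'E'
from cell import ctrl
import cv2
w=ctrl.snapshot("wrist");cv2.imwrite("pics/w11.png",w["image"])
E
```

```text
t 15.9 p [ 0.6322 -0.0188  0.1876] rpy [-179.9942   -0.0196  -24.3766] F [ 0.137  -0.8072 -0.3251] T [-0.0534 -0.0242  0.0283] gap 0.0513
yaw -24.38 r 0.042967218771190314 th 65.90508588748912 Mz force part -0.0195306446345856 M incl T 0.008797230801730744 q6 1.9665771272660568
nest before 0.0583 now 0.0549  diff mm med -3.38 mean -3.55
nest2 before 0.0588 now 0.0555  diff mm med -3.31 mean -3.25
pusher before 0.1011 now 0.0929  diff mm med -8.21 mean -14.16
block before 0.0957 now 0.0948  diff mm med -0.90 mean 7.53
beam before 0.1512 now 0.1511  diff mm med -0.02 mean -4.28
base before 0.0205 now 0.0203  diff mm med -0.23 mean -12.80
```

View pics/w11.png

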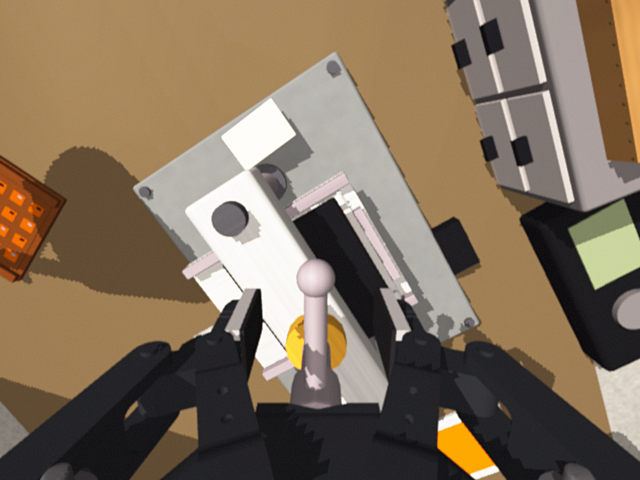

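The jaws are clear and the bar still lines up with the tool (ball at (315,278), hub at (316,390)), so the handle stayed put. Zero-load readings are about 0. Rising straight up.

>>> play_rows(moves=[{"delta_pos": [0, 0, -2], "turn": 0, "grip": 0.2}, {"delta_pos": [0, 0, -3.5], "turn": 0, "grip": 0.2}, {"delta_pos": [0, 0, -3.5], "turn": 0, "grip": 0.2}, {"delta_pos": [0, 0, -2], "turn": 0, "grip": 0.2}, {"delta_pos": [0, 0, 0], "turn": 0, "grip": 0.2}, {"delta_pos": [0, 0, 0], "turn": 0, "grip": 0.2}, {"delta_pos": [0, 0, 0], "turn": 0, "grip": 0.2}, {"delta_pos": [0, 0, 0], "turn": 0, "grip": 0.2}])

```text
time: 16.67
ee_pos: [0.6317, -0.0187, 0.2962]
orientation: [3.141, 0.002, -0.426]
wrist_force: [0.1, 0.2, 0.3]
finger_gap: 0.0512
```

```bash
python3 st.py; python3 sink.py pics/s12z.png; python3 - <<'E'
from h import *
from cell import ctrl
w=ctrl.snapshot("wrist");cv2.imwrite("pics/w12.png",w["image"])
E
```

```text
t 16.67 p [ 0.6317 -0.0187  0.2962] rpy [179.9562   0.1014 -24.3905] F [0.1492 0.1533 0.3427] T [ 0.026  -0.0116 -0.0004] gap 0.0512
yaw -24.39 r 0.0428142175200099 th 66.5470321931697 Mz force part -0.003249018871076228 M incl T -0.0036311565922297526 q6 1.9668733564640448
nest before 0.0583 now 0.0550  diff mm med -3.25 mean 5.83
nest2 before 0.0588 now 0.0548  diff mm med -3.99 mean -3.60
pusher before 0.1011 now 0.0929  diff mm med -8.20 mean -10.95
block before 0.0957 now 0.0943  diff mm med -1.37 mean -1.11
beam before 0.1512 now 0.1508  diff mm med -0.31 mean -4.46
base before 0.0205 now 0.0204  diff mm med -0.08 mean -0.27
```

View pics/w12.png

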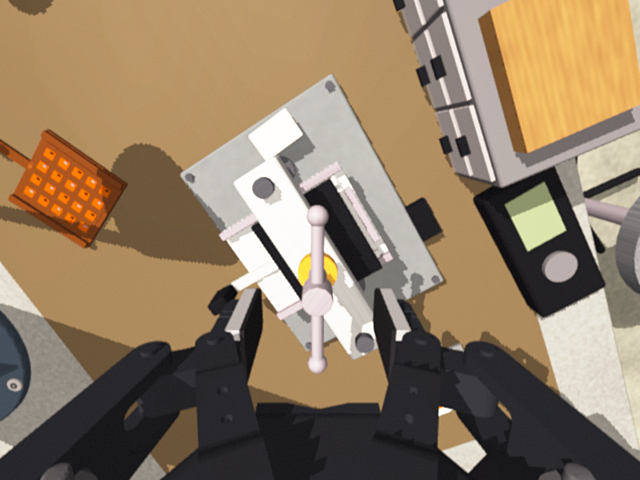

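View pics/s12z.png

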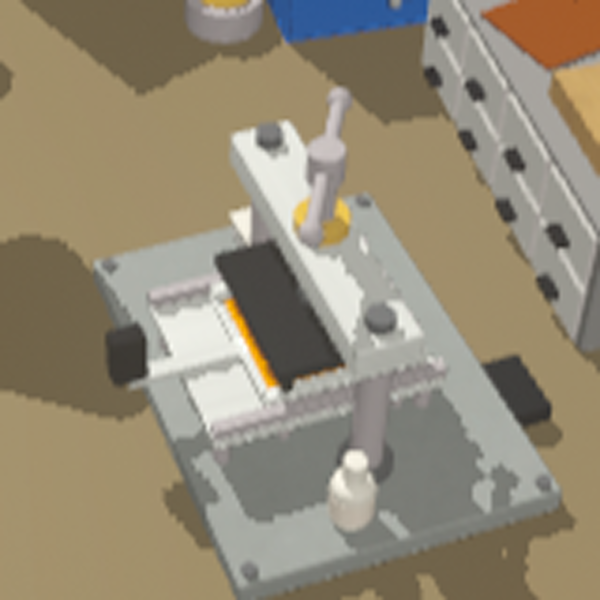

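The wrist view shows the handle free, with balls at (318,215) and (317,365). The side view shows the carrier home and clamped, and nothing touched. Handing in.

```bash
python3 -c "
from cell import ctrl
print(ctrl.job_done())"
```

```text
the job is handed in; nothing more can be done
None
```

The carrier is home against the end stop and clamped by the pusher plate. The handle is released, the robot is clear, and I handed the job in at about 17 s. No verdict was reported.

- **Sliding home:** I slid the carrier in about 40 mm. At the stop the position stopped changing while the wrist force rose to about 11 N, under the 25 N limit. I eased off before letting go. I did not measure the carrier's position under the clamp afterwards. The wrist-camera gap read 39.4 mm against the 40 mm expected when home, with the carrier at or just before contact.
- **Screwing down:** I turned the T-handle about 208° clockwise in one continuous grip, without regripping. Torque stayed at about 0.34 N·m while the nest sank about 3 mm. It then rose to 0.42, 0.43, 0.46, 0.50 and 0.55 N·m, where I stopped.
- **Clamp force:** I estimate 100–130 N from torque and pusher travel. There is no direct force reading.
- **Last checks:**
  - The wrist load was about zero and the jaws were open and clear.
  - The handle angle had not changed after release.
  - The nest was still down 3.3–4 mm and the pusher down 8.2 mm.
  - Nothing on the bench looked moved in the final pictures. I did not measure each item, and the spare plate, tweezers and screwdriver were mostly out of view.
- **Disagreements:**
  - Torque readings had about ±0.05 N·m of noise, with two low outliers near 0.26 just before the rise. The last reading is 0.15–0.2 N·m into the rise, near the top of the target band.
  - Early in the turn the grip sat about 1.5 mm off centre, which put up to 19 N of side and downward load on the handle. I corrected that during the stroke.
  - The side-camera height of the grip block dropped only about 1 mm, less than the nest. That patch falls on the block's side face, so I trust it less.

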